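Index the rotary mould table and unload two butter pucks

ROBOT

A 6-joint arm with a two-finger parallel gripper is mounted at the origin on a cart in front of the work surface, level with it; the furniture and walls round the work are solid. World frame = base frame: x ahead of the robot, y to its left, z up, the work surface at z = 0. Lengths are in m, angles in rad, forces in N, time in s.
With the tool pointing down it reaches from about 0.325 to 0.9 m from the base axis. Payload 6.1 kg.
Tool frame: the origin (TCP) lies on the centre line of the jaws, within the pads' length; the fingertips stand bot.nose_length ahead of it and the grasp point (between the pads) is the TCP (bot.nose_length is the distance from the TCP to the fingertips, in m); z points along the fingers, y is the direction in which the jaws open and shut (so a half turn about z gives the same grasp; the last joint's range is limited). The gripper opens to 85 mm and grips with 20 to 120 N. Pads are 22 mm wide; open, the fingers measure 114 mm over their backs; the gripper's body (76 mm by 85 mm) begins 54 mm behind the grasp point. The pads swing forward as they close: fully open they stand 13 mm farther back than shut.
Start: joints at [-1.361, 0.22, 1.526, -0, 1.395, -0.126], TCP at [0.206, -0.59, 0.25] pointing down, gripper open.
Joint ranges: [-2.98, 2.98], [-0.91, 2.08], [0.09, 2.57], [-1.24, 4.39], [0.2, 2.65], [-2.68, 2.68]. Speed limits (rad/s): [2.57, 2.57, 3.01, 3.14, 3.14, 3.14].

INTERFACE

Orientations are given as a unit quaternion [w, x, y, z].
In Python, from station import status, cams, bot gives the robot as it stands. The module is installed in compiled form; this text tells all that it offers.
- The arm moves only by the tool move_arm, never from a script. Its argument "moves" is a list of rows, each an object of numbers: "tx", "ty", "tz": the shift along the tool's x, y, z in cm; "rx", "ry", "rz": the turn, a rotation vector about the tool's x, y, z in rad; "claw": the opening, from -1 (shut) to 1 (fully open). A call has 1 to 12 rows; each row shifts and turns the pose as measured when the row begins, along the tool's axes as they then stand; what a row does not reach is not made up. A row lasts 1/10 s, in which the tool goes at most 50 mm and 8.59 degrees, less where a joint would pass 70% of its speed; a pose out of reach is approached as far as the arm can. A call with a gripper value outside its range is refused whole. The fingers move at their own pace and stop on an object; "squeeze" is the grip in N (left out, the last holds). Time passes only in rows, so rows that do not move let the fingers close. It gives the time, the measured TCP pose, the force and the opening at its end, in the units of the state.
- status.sense(): the state, without advancing time (a new reading comes with each control period).
- cams.snapshot(name): name is "scene" or "top" or "wrist"; returns a dict with "image" (420x560x3 uint8, red, green, blue), "fx", "fy", "cx", "cy" (pixels), "R" (3x3) and "t" (3): a world point X has camera coordinates R X + t. Camera axes: x right, y down, z forward; pixel columns grow to the right and rows downward; lengths in m; the calibration is good to about 2 mm. A picture is of the moment at which its call begins. There is no depth.
- bot.close_job(): hands the job in, once; it reports no verdict.
The state is a dict: "time": time; "joints": joint angles; "qvel": joint speeds; "joint_torque": joint torques, N m; "eef_pos": TCP position; "ee_rot": TCP orientation; "force": force on the tool from outside, world axes, zero at the start; "moment": the same for the moment, N m; "opening": finger opening in m.
Only numpy, scipy, OpenCV 4.12 (cv2) and the standard library are available. Lean on these libraries where they do the work, as an engineer would, in place of code of your own. Each camera call takes 0.05 s, during which the arm holds its last target.

TASK

Turn the rotary mould table clockwise (seen from above) one click with its black bar, so that the next frozen butter puck stops at the opening of the wire guard, and let go of the bar; then lift that puck out of its mould and stand it in the low dish whose liner has the puck's colour. Then turn the table on by one more click and move the next puck to the dish of its own colour in the same way: the green puck belongs on green, the red one on red, each set down upright, not dropped. Leave the white puck in its mould, which ends one place short of the opening, and do not disturb the salt shaker, the sauce cup and the lidded cup.

Things in the scene. Friction and masses are not known exactly. Their poses are not given: they have to be found in the camera images.
- mould_table: rotary mould table, fixed: grey base plate 280 mm in diameter, on it a turntable 244 mm in diameter (top at 34 mm) with six steel mould cups at 60 degrees on a circle of 88 mm radius, empty at the opening at the start; pucks in the next three to come (60, 120, 180 degrees counterclockwise), white last. Origin on the axis at the worktop, -x points to the opening (front)
- turntable (a joint): angle of the turntable, rad, 0 at the start, growing clockwise seen from above; a spring detent pulls it to every multiple of 1.047 (60 degrees) when it is let go less than half a step away, with up to about 0.3 N m
- index_bar (a point): centre of the black bar grip at the middle of the turntable, 108 mm above the worktop: 64 mm long (along the turntable's x axis), 14 mm thick (along its y axis), 26 mm high, on a post 13 mm in diameter (24 mm below z = 70 mm); turns with the turntable, its z axis is up
- front_mould (a point): centre of the mould position at the guard's opening, 88 mm from the axis, at the rim's height (52 mm above the worktop); does not turn. A mould cup is 55 mm wide at the rim, 47 mm inside, its inner floor 14 mm below the rim
- white_seat (a point): where the white puck's underside must be at the end: centre of the inner mould floor one place (60 degrees counterclockwise from above) before the opening, under the guard, 38 mm above the worktop; does not turn
- guard_top (a point): point on the axis at the height of the top of the wire guard, 87 mm above the worktop. The guard is of 6 mm wires on arcs of 70, 100 and 131 mm radius and covers all but 47 degrees either side of the front. The detent's black plunger head sticks out in front, 158 mm from the axis at 19 mm height
- puck_green: hard frozen green herb butter puck, upright round disc 44 mm in diameter and 34 mm high (the lowest 12 mm taper to 41 mm), 60 g; starts in a mould with its upper 20 mm standing above the mould's rim; origin at the centre of its underside, z up
- puck_red: hard frozen red chilli butter puck, upright round disc 44 mm in diameter and 34 mm high (the lowest 12 mm taper to 41 mm), 60 g; starts in a mould with its upper 20 mm standing above the mould's rim; origin at the centre of its underside, z up
- puck_white: hard frozen creamy white plain butter puck, upright round disc 44 mm in diameter and 34 mm high (the lowest 12 mm taper to 41 mm), 60 g; starts in a mould with its upper 20 mm standing above the mould's rim; origin at the centre of its underside, z up
- dish_green: low square steel dish with a green liner, 110x110 mm outside, rim 14 mm high, 3 mm walls, liner top 5 mm above the worktop; fixed; origin at the centre of its underside, sides along its x and y
- dish_red: low square steel dish with a red liner, 110x110 mm outside, rim 14 mm high, 3 mm walls, liner top 5 mm above the worktop; fixed; origin at the centre of its underside, sides along its x and y
- salt_shaker: bystander: salt shaker, 44 mm in diameter, 90 mm high; origin at the centre of its underside
- ramekin: bystander: small white cup of dark red sauce, 67 mm in diameter, 42 mm high; origin at the centre of its underside
- deli_cup: bystander: lidded plastic cup, 72 mm in diameter, 70 mm high; origin at the centre of its underside

How it is judged:
On the way, in this order (a step that is already met when the one before it is completed fails the run):
1. the turntable rests in its next position (60 degrees clockwise), let go (value of joint turntable between 0.947 and 1.147 rad and velocity of joint turntable between -0.05 and 0.05 rad/s and contact force between the fingers and mould_table below 0.1 N), for 0.2 s.
2. with the table still there, the puck that came to the opening stands released in the dish of its colour (all of step 1 and ((x of puck_green in the frame of dish_green between -0.034 and 0.034 m and y of puck_green in the frame of dish_green between -0.034 and 0.034 m and z of puck_green in the frame of dish_green between 0.001 and 0.009 m and angle between puck_green's own z axis and vertical below 0.15 rad and linear speed of puck_green below 0.03 m/s and contact force between the fingers and puck_green below 0.1 N) or (x of puck_red in the frame of dish_red between -0.034 and 0.034 m and y of puck_red in the frame of dish_red between -0.034 and 0.034 m and z of puck_red in the frame of dish_red between 0.001 and 0.009 m and angle between puck_red's own z axis and vertical below 0.15 rad and linear speed of puck_red below 0.03 m/s and contact force between the fingers and puck_red below 0.1 N))), for 0.2 s.
3. the turntable rests in the position after that (120 degrees), let go (value of joint turntable between 1.994 and 2.194 rad and velocity of joint turntable between -0.05 and 0.05 rad/s and contact force between the fingers and mould_table below 0.1 N), for 0.2 s.
At the end, for the whole second after the job is handed in: the turntable rests two clicks (120 degrees, within 0.1 rad) clockwise of its start; the green and the red puck stand upright, released, on the dish of their colour (within 34 mm of its centre along each side); the white puck sits in its mould, one place before the opening (within 12 mm) (all of step 3 and x of puck_green in the frame of dish_green between -0.034 and 0.034 m and y of puck_green in the frame of dish_green between -0.034 and 0.034 m and z of puck_green in the frame of dish_green between 0.001 and 0.009 m and angle between each of puck_green, puck_red's own z axis and vertical below 0.15 rad and linear speed of each of puck_green, puck_red below 0.03 m/s and contact force between the fingers and puck_green below 0.1 N and x of puck_red in the frame of dish_red between -0.034 and 0.034 m and y of puck_red in the frame of dish_red between -0.034 and 0.034 m and z of puck_red in the frame of dish_red between 0.001 and 0.009 m and contact force between the fingers and puck_red below 0.1 N and horizontal distance between puck_white and white_seat below 0.012 m and height (world z) of puck_white between 0.033 and 0.045 m); the robot touches nothing.
It fails at once if a puck is let go more than 40 mm above a dish (((horizontal distance between puck_green and dish_green below 0.06 m or horizontal distance between puck_green and dish_red below 0.06 m) and height (world z) of puck_green above 0.05 m and contact force between the fingers and puck_green below 0.05 N) or ((horizontal distance between puck_red and dish_green below 0.06 m or horizontal distance between puck_red and dish_red below 0.06 m) and height (world z) of puck_red above 0.05 m and contact force between the fingers and puck_red below 0.05 N)).
It fails at once if the white puck is lifted from its mould (height (world z) of puck_white above 0.056 m).
It fails at once if the salt shaker is shifted by more than 25 mm or tipped (distance of salt_shaker from where it was at the start of the episode above 0.025 m or angle between salt_shaker's own z axis and vertical above 0.35 rad).
It fails at once if the sauce cup is shifted by more than 25 mm or tipped (distance of ramekin from where it was at the start of the episode above 0.025 m or angle between ramekin's own z axis and vertical above 0.35 rad).
It fails at once if the lidded cup is shifted by more than 25 mm or tipped (distance of deli_cup from where it was at the start of the episode above 0.025 m or angle between deli_cup's own z axis and vertical above 0.35 rad).
It also fails if it takes over 72 s, if anything falls off the work surface, if the arm or the gripper's body presses on something with over 40 N, if the wrist force passes 120 N, or if a joint passes its speed limit or range.

## Working session

There is one attempt and no reset: what is moved stays moved. The work goes in short steps, Python scripts to look and compute and a tool call to move; the robot and the scene stay as the last step left them, time stands still between calls to the robot, and variables do not carry over. Pictures are saved under pics/ and viewed, and the job is handed in when it is done.

Besides the shell and the picture viewer there is one more tool, called after "Request:" in YAML: its name, and indented under it one key for each argument. move_arm: Moves the arm, as the interface text tells. Its arguments: {"type":"object","properties":{"moves":{"type":"array"},"squeeze":{"type":"number"}},"required":["moves"]}

```bash
ls; mkdir -p pics
python3 - <<'E'
from station import status,cams,bot
import cv2,json
print(status.sense()); print(bot.nose_length)
for n in ["scene","top","wrist"]:
    s=cams.snapshot(n); cv2.imwrite(f"pics/{n}0.png",s["image"][:,:,::-1]); print(n,s["fx"],s["fy"],s["cx"],s["cy"],s["R"],s["t"])
E
```

```text
pics
{'time': 0.0, 'joints': array([-1.36107256e+00,  2.21254828e-01,  1.52762685e+00, -7.90690287e-07,
        1.39468878e+00, -1.26108371e-01]), 'qvel': array([-3.18738503e-04, -4.82198477e-04, -4.86730453e-04, -2.50071080e-04,
       -3.74419233e-05,  9.58296822e-04]), 'joint_torque': array([-8.89022358e-04, -4.96901786e+01, -3.89394557e+01, -2.57908896e-04,
        1.10597091e-02, -1.44224720e-05]), 'eef_pos': array([ 0.20584272, -0.589523  ,  0.24917309]), 'ee_rot': array([-9.88022482e-04,  9.85934697e-01,  1.67128078e-01, -4.17205299e-05]), 'force': array([ 0.67048433,  0.27862071, -0.30942376]), 'moment': array([-0.03551712,  0.02384161,  0.00975178]), 'opening': 0.08517788957251693}
0.019
scene 439.3868052675383 439.3868052675383 284.93684809351345 213.69168294848149 [[ 0.88832355 -0.45869408  0.02193184]
 [-0.18908847 -0.40888276 -0.89278241]
 [ 0.41848156  0.78893259 -0.44995395]] [-0.48715178  0.17234048  1.20025405]
top 410.4307742796191 410.4307742796191 278.03706165429094 209.87962230311234 [[ 0.02753618 -0.99944735 -0.01862119]
 [-0.99380043 -0.0253638  -0.10824684]
 [ 0.10771471  0.02148645 -0.99394963]] [-0.01554747  0.52831302  1.09261   ]
wrist 315.3787373632362 315.3787373632362 280.49852656575206 206.79111350670138 [[ 0.32894658 -0.94434645 -0.00198063]
 [-0.9013521  -0.31459452  0.29764859]
 [-0.28170648 -0.09612524 -0.95467345]] [-0.62462506 -0.03864213  0.37996141]
```

View pics/scene0.png

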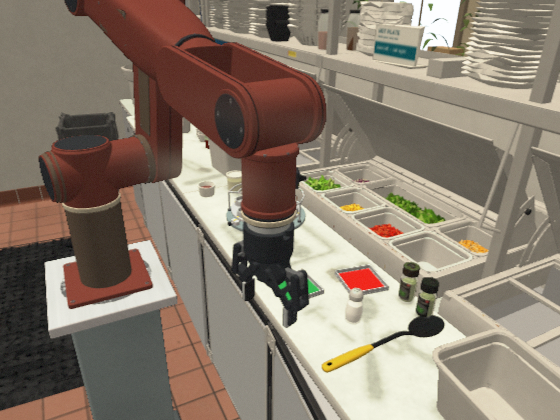

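View pics/top0.png

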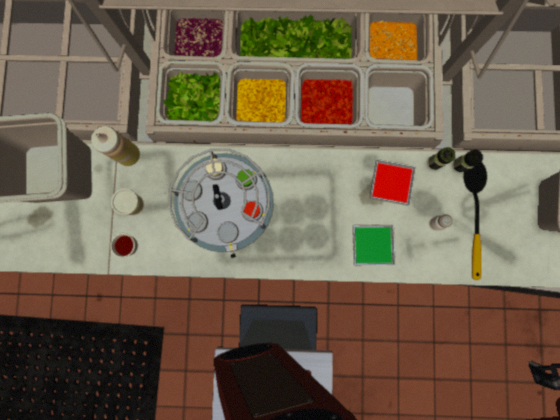

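```bash
cat > h.py <<'E'
import numpy as np,cv2
from station import status,cams,bot
def ray(s,u,v,z):
    R=np.array(s["R"]);t=np.array(s["t"]);c=-R.T@t
    d=R.T@np.array([(u-s["cx"])/s["fx"],(v-s["cy"])/s["fy"],1.]);return c+d*(z-c[2])/d[2]
def proj(s,X):
    p=np.array(s["R"])@np.array(X)+np.array(s["t"]);return s["fx"]*p[0]/p[2]+s["cx"],s["fy"]*p[1]/p[2]+s["cy"]
def blobs(s,z,lo,hi,amin=30,roi=None):
    h=cv2.cvtColor(s["image"],cv2.COLOR_RGB2HSV); m=cv2.inRange(h,np.array(lo),np.array(hi))
    n,l,st,c=cv2.connectedComponentsWithStats(m)
    return [(c[i].round(1),st[i].tolist(),ray(s,*c[i],z).round(4)) for i in range(1,n) if st[i,4]>amin and (roi is None or (roi[0]<c[i][0]<roi[2] and roi[1]<c[i][1]<roi[3]))]
E
python3 - <<'E'
from h import *
s=cams.snapshot("top")
c=s["image"][140:262,160:285]; cv2.imwrite("pics/crop1.png",cv2.resize(c,None,fx=4.8,fy=4.8,interpolation=cv2.INTER_CUBIC)[:,:,::-1])
print("green");[print(b) for b in blobs(s,.005,(45,120,50),(80,255,255),30,(150,150,500,290))]
print("red");[print(b) for b in blobs(s,.005,(0,180,80),(8,255,255),30,(90,150,500,290))]
m=cv2.inRange(cv2.cvtColor(s["image"],cv2.COLOR_RGB2HSV),(45,120,50),(80,255,255))
for nm,lo,hi,r in [("g",(45,120,50),(80,255,255),(350,220,400,270)),("r",(0,150,80),(8,255,255),(365,155,420,210))]:
    m=cv2.inRange(cv2.cvtColor(s["image"],cv2.COLOR_RGB2HSV),lo,hi)
    ys,xs=np.nonzero(m[r[1]:r[3],r[0]:r[2]]); 
    b=cv2.boxPoints(cv2.minAreaRect(np.stack([xs+r[0],ys+r[1]],1).astype(np.float32)))
    P=np.array([ray(s,*p,.005) for p in b]);print(nm,P.round(4).tolist(),P.mean(0))
E
```

```text
green
(array([242. , 175.6]), [238, 171, 11, 11, 69], array([0.6256, 0.1031, 0.005 ]))
(array([373.1, 245. ]), [355, 227, 37, 36, 1242], array([ 0.4407, -0.2653,  0.005 ]))
red
(array([392. , 182.4]), [373, 164, 39, 38, 1149], array([ 0.6165, -0.3173,  0.005 ]))
(array([249.2, 207.7]), [244, 202, 11, 14, 99], array([0.5351, 0.0798, 0.005 ]))
(array([125.1, 239.7]), [116, 236, 16, 11, 39], array([0.4366, 0.4228, 0.005 ]))
g [[0.4862, -0.2149, 0.005], [0.492, -0.3119, 0.005], [0.3957, -0.3149, 0.005], [0.3898, -0.2188, 0.005]] [ 0.44090472 -0.26510995  0.005     ]
r [[0.5764, -0.2605, 0.005], [0.6725, -0.2774, 0.005], [0.6568, -0.3741, 0.005], [0.5611, -0.3565, 0.005]] [ 0.61668102 -0.31714523  0.005     ]
```

View pics/crop1.png

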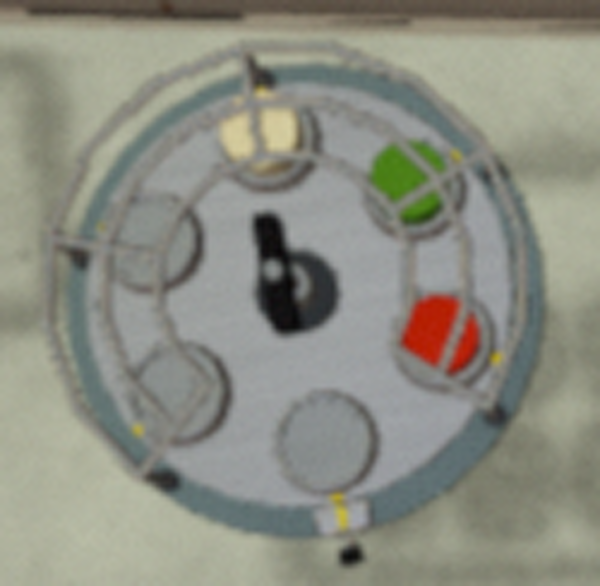

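Run:
```python
from h import *
from scipy.optimize import least_squares
s=cams.snapshot("top")
f=lambda x,y:(160+(x+.5)/4.8-.5,140+(y+.5)/4.8-.5)
C=[(327,440),(447,345),(415,197),(268,148),(153,242),(181,392)]
P=np.array([ray(s,*f(*c),.052)[:2] for c in C]); print(P.round(4))
def r(q): 
    a=q[2]+np.arange(6)*np.pi/3
    return (P-(q[:2]+.088*np.stack([np.cos(a),np.sin(a)],1))).ravel()
o=least_squares(r,[.54,.15,np.pi]);print(o.x,o.x[2]-np.pi,np.abs(o.fun).max())
pl=ray(s,*f(350,553),.019)[:2];d=pl-o.x[:2];print("plunger",pl,np.hypot(*d),np.arctan2(d[1],d[0])-np.pi)
b=[ray(s,*f(*c),.121)[:2] for c in [(266,214),(289,333)]];print("bar",b,np.mean(b,0),np.hypot(*(b[0]-b[1])),np.arctan2(*(b[0]-b[1])[::-1]))
h=cv2.cvtColor(s["image"],cv2.COLOR_RGB2HSV)
print(h[250,222],h[200,170],h[200,271])
for n,u,v,z in [("salt",441,222,.05),("ram",123,245,.042),("deli",125,203,.07)]:print(n,ray(s,u,v,z))
```

```text
[[0.4653 0.1304]
 [0.52   0.0656]
 [0.6031 0.0864]
 [0.6292 0.1706]
 [0.5739 0.233 ]
 [0.4898 0.2131]]
[0.54687789 0.14985742 3.36081716] 0.21922450916651215 0.004266088801273382
plunger [0.40314265 0.11944073] 0.14691833031389429 -6.074645764562568
bar [array([0.5797991 , 0.15765114]), array([0.51706116, 0.1427909 ])] [0.54843013 0.15022102] 0.06447384344266381 0.23257586729950203
[ 97  41 113] [ 30  15 119] [ 95  40 114]
salt [ 0.50493065 -0.43479272  0.05      ]
ram [0.42134    0.41295188 0.042     ]
deli [0.53203916 0.40408651 0.07      ]
```

Request:
move_arm:
  moves:
    - {"tx": 3.3, "ty": -3.4}
    - {"tx": 3.3, "ty": -3.4}
    - {"tx": 3.3, "ty": -3.4}
    - {"tx": 3.3, "ty": -3.4}
    - {"tx": 3.3, "ty": -3.4}
    - {"tx": 3.3, "ty": -3.4}
    - {"tx": 3.3, "ty": -3.4}
    - {"tx": 3.3, "ty": -3.4}
    - {"tx": 3.3, "ty": -3.4}
    - {"tx": 3.3, "ty": -3.4}
    - {"tx": 3.3, "ty": -3.4}
    - {"tx": 3.3, "ty": -3.4}

```text
invalid input at $.moves[0]: expected keys tx, ty, tz, rx, ry, rz, claw
```

```bash
cat >> h.py <<'E'
from scipy.spatial.transform import Rotation as Ro
def st():
    s=status.sense();w,x,y,z=s["ee_rot"];R=Ro.from_quat([x,y,z,w]).as_matrix()
    return s,np.array(s["eef_pos"]),R
def to(target=None,yang=None):
    """shift cm in present tool axes, rotvec turn to point down with tool y at yang"""
    s,p,R=st()
    print("t",round(s["time"],2),"p",p.round(4),"yang",round(np.arctan2(R[1,1],R[0,1]),4),"tilt",np.arccos(-R[2,2]).round(4),"open",round(s["opening"],4),"F",np.round(s["force"],1),"j6",round(s["joints"][5],3))
    if target is not None: print("shift cm",(R.T@(np.array(target)-p)*100).round(2))
    if yang is not None:
        y=np.array([np.cos(yang),np.sin(yang),0]);z=np.array([0,0,-1.]);D=np.stack([np.cross(y,z),y,z],1)
        print("rot",Ro.from_matrix(R.T@D).as_rotvec().round(3))
        if target is not None: print("shift after turn",(D.T@(np.array(target)-p)*100).round(2))
E
python3 -c "
from h import *
to((.547,.150,.24),1.79)"
```

```text
t 0.25 p [ 0.2059 -0.5898  0.2498] yang -1.235 tilt 0.0009 open 0.0856 F [-0.2  0.2 -0.9] j6 -0.126
shift cm [ 56.58 -58.61   1.04]
rot [ 0.000e+00 -1.000e-03 -3.025e+00]
shift after turn [-49.38  64.8    0.98]
```

Request:
move_arm:
  moves:
    - {"tx": 3.3, "ty": -3.4, "tz": 0, "rx": 0, "ry": 0, "rz": 0, "claw": 1}
    - {"tx": 3.3, "ty": -3.4, "tz": 0, "rx": 0, "ry": 0, "rz": 0, "claw": 1}
    - {"tx": 3.3, "ty": -3.4, "tz": 0, "rx": 0, "ry": 0, "rz": 0, "claw": 1}
    - {"tx": 3.3, "ty": -3.4, "tz": 0, "rx": 0, "ry": 0, "rz": 0, "claw": 1}
    - {"tx": 3.3, "ty": -3.4, "tz": 0, "rx": 0, "ry": 0, "rz": 0, "claw": 1}
    - {"tx": 3.3, "ty": -3.4, "tz": 0, "rx": 0, "ry": 0, "rz": 0, "claw": 1}
    - {"tx": 3.3, "ty": -3.4, "tz": 0, "rx": 0, "ry": 0, "rz": 0, "claw": 1}
    - {"tx": 3.3, "ty": -3.4, "tz": 0, "rx": 0, "ry": 0, "rz": 0, "claw": 1}
    - {"tx": 3.3, "ty": -3.4, "tz": 0, "rx": 0, "ry": 0, "rz": 0, "claw": 1}
    - {"tx": 3.3, "ty": -3.4, "tz": 0, "rx": 0, "ry": 0, "rz": 0, "claw": 1}
    - {"tx": 3.3, "ty": -3.4, "tz": 0, "rx": 0, "ry": 0, "rz": 0, "claw": 1}
    - {"tx": 3.3, "ty": -3.4, "tz": 0, "rx": 0, "ry": 0, "rz": 0, "claw": 1}
  squeeze: 80

```text
time: 1.45
eef_pos: [0.4512, -0.0603, 0.2488]
ee_rot: [0.0, 0.987, 0.161, 0.002]
force: [0.7, -0.6, 0.1]
opening: 0.0852
```

Request:
move_arm:
  moves:
    - {"tx": 0, "ty": 0, "tz": 0, "rx": 0, "ry": 0, "rz": -0.14, "claw": 1}
    - {"tx": 0, "ty": 0, "tz": 0, "rx": 0, "ry": 0, "rz": -0.14, "claw": 1}
    - {"tx": 0, "ty": 0, "tz": 0, "rx": 0, "ry": 0, "rz": -0.14, "claw": 1}
    - {"tx": 0, "ty": 0, "tz": 0, "rx": 0, "ry": 0, "rz": -0.14, "claw": 1}
    - {"tx": 0, "ty": 0, "tz": 0, "rx": 0, "ry": 0, "rz": -0.14, "claw": 1}
    - {"tx": 0, "ty": 0, "tz": 0, "rx": 0, "ry": 0, "rz": -0.14, "claw": 1}
    - {"tx": 0, "ty": 0, "tz": 0, "rx": 0, "ry": 0, "rz": -0.14, "claw": 1}
    - {"tx": 0, "ty": 0, "tz": 0, "rx": 0, "ry": 0, "rz": -0.14, "claw": 1}
    - {"tx": 0, "ty": 0, "tz": 0, "rx": 0, "ry": 0, "rz": -0.14, "claw": 1}
    - {"tx": 0, "ty": 0, "tz": 0, "rx": 0, "ry": 0, "rz": -0.14, "claw": 1}
    - {"tx": 0, "ty": 0, "tz": 0, "rx": 0, "ry": 0, "rz": -0.14, "claw": 1}
    - {"tx": 0, "ty": 0, "tz": 0, "rx": 0, "ry": 0, "rz": -0.14, "claw": 1}

```text
time: 2.65
eef_pos: [0.4525, -0.0509, 0.2487]
ee_rot: [0.002, 0.505, 0.863, 0.002]
force: [0.0, -0.3, 0.3]
opening: 0.0854
```

```bash
python3 -c "
from h import *
to((.547,.150,.24),1.79)"
```

```text
t 2.65 p [ 0.4525 -0.0509  0.2487] yang 0.5123 tilt 0.0051 open 0.0854 F [ 0.  -0.3  0.3] j6 -0.801
shift cm [12.87 18.08  0.95]
rot [ 0.004  0.004 -1.278]
shift after turn [-13.6   17.55   0.87]
```

Request:
move_arm:
  moves:
    - {"tx": 0, "ty": 0, "tz": 0, "rx": 0, "ry": 0, "rz": -0.135, "claw": 1}
    - {"tx": 0, "ty": 0, "tz": 0, "rx": 0, "ry": 0, "rz": -0.135, "claw": 1}
    - {"tx": 0, "ty": 0, "tz": 0, "rx": 0, "ry": 0, "rz": -0.135, "claw": 1}
    - {"tx": 0, "ty": 0, "tz": 0, "rx": 0, "ry": 0, "rz": -0.135, "claw": 1}
    - {"tx": 0, "ty": 0, "tz": 0, "rx": 0, "ry": 0, "rz": -0.135, "claw": 1}
    - {"tx": 0, "ty": 0, "tz": 0, "rx": 0, "ry": 0, "rz": -0.135, "claw": 1}
    - {"tx": 0, "ty": 0, "tz": 0, "rx": 0, "ry": 0, "rz": -0.135, "claw": 1}
    - {"tx": 0, "ty": 0, "tz": 0, "rx": 0, "ry": 0, "rz": -0.135, "claw": 1}
    - {"tx": 0, "ty": 0, "tz": 0, "rx": 0, "ry": 0, "rz": -0.135, "claw": 1}
    - {"tx": 0, "ty": 0, "tz": 0, "rx": 0, "ry": 0, "rz": 0, "claw": 1}

```text
time: 3.65
eef_pos: [0.4516, -0.0506, 0.2485]
ee_rot: [0.002, -0.105, 0.994, 0.001]
force: [-0.0, -0.2, -0.3]
opening: 0.085
```

Request:
move_arm:
  moves:
    - {"tx": -2.7, "ty": 3.5, "tz": 0, "rx": 0, "ry": 0, "rz": 0, "claw": 1}
    - {"tx": -2.7, "ty": 3.5, "tz": 0, "rx": 0, "ry": 0, "rz": 0, "claw": 1}
    - {"tx": -2.7, "ty": 3.5, "tz": 0, "rx": 0, "ry": 0, "rz": 0, "claw": 1}
    - {"tx": -2.7, "ty": 3.5, "tz": 0, "rx": 0, "ry": 0, "rz": 0, "claw": 1}
    - {"tx": -2.4, "ty": 3.2, "tz": 0, "rx": 0, "ry": 0, "rz": 0, "claw": 1}
    - {"tx": 0, "ty": 0, "tz": 0, "rx": 0, "ry": 0, "rz": 0, "claw": 1}

```text
time: 4.25
eef_pos: [0.5505, 0.1493, 0.2494]
ee_rot: [0.004, -0.089, 0.996, 0.0]
force: [-0.5, -0.5, -0.1]
opening: 0.0857
```

```bash
python3 -c "
from h import *
to((.547,.150,.24),1.79)
s=cams.snapshot('wrist');cv2.imwrite('pics/w1.png',s['image'][:,:,::-1])
print(proj(s,(.547,.15,.121)),proj(s,(.461,.131,.052)), s['R'],s['t'])"
```

```text
t 4.25 p [0.5505 0.1493 0.2494] yang 1.7495 tilt 0.0074 open 0.0857 F [-0.5 -0.5 -0.1] j6 -1.623
shift cm [0.34 0.13 0.94]
rot [-0.001  0.007 -0.041]
shift after turn [0.33 0.14 0.94]
(np.float64(282.9888551535039), np.float64(199.17680772674785)) (np.float64(279.063390134356), np.float64(90.27561821061835)) [[-1.77190474e-01  9.84176524e-01 -3.25438717e-04]
 [ 9.37320911e-01  1.68855418e-01  3.04823485e-01]
 [ 3.00055070e-01  5.37067773e-02 -9.52408808e-01]] [-0.04859478 -0.58125298  0.20509345]
```

View pics/w1.png

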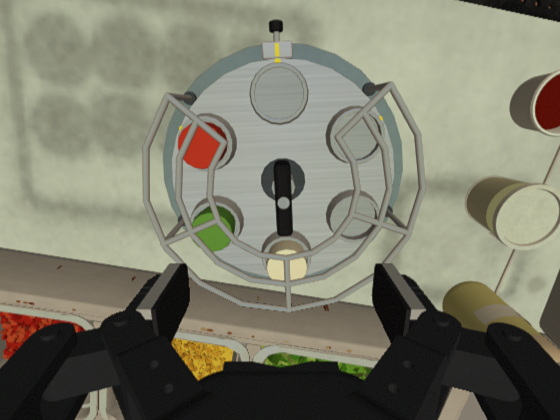

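```bash
python3 -c "
from h import *
s=cams.snapshot('wrist')
g=s['image'].max(2)<45
m=np.zeros_like(g,np.uint8);m[155:245,270:300]=g[155:245,270:300]
n,l,stt,c=cv2.connectedComponentsWithStats(m);print(stt[1:],c[1:])
a=ray(s,283,160.5,.121);b=ray(s,286,235.5,.121);d=b-a;print(a,b,(a+b)/2,np.hypot(*d[:2]),np.arctan2(d[1],d[0]))
print('dot',ray(s,283.5,203,.121))
f=ray(s,278.5,93,.052);p=ray(s,276,27,.019);print('front',f,'plunger',p)
for ax in [(.547,.150)]:
  for q in (f,p): e=np.array(ax)-q[:2];print(np.hypot(*e),np.arctan2(e[1],e[0]))
"
```

```text
[[ 275  161   20   76 1040]] [[284.86057692 196.93653846]]
[0.5144029  0.14234721 0.121     ] [0.57769414 0.15651801 0.121     ] [0.54604852 0.14943261 0.121     ] 0.06485824508972629 0.22026556131730474
dot [0.54927216 0.14913029 0.121     ]
front [0.46256425 0.12894751 0.052     ] plunger [0.4009405  0.11520631 0.019     ]
0.08702070291708257 0.2443493667439543
0.15014652587656005 0.23385734270977226
```

Request:
move_arm:
  moves:
    - {"tx": 0.35, "ty": 0.1, "tz": 0, "rx": 0, "ry": 0.007, "rz": -0.045, "claw": 1}
    - {"tx": 0, "ty": 0, "tz": 4, "rx": 0, "ry": 0, "rz": 0, "claw": 1}
    - {"tx": 0, "ty": 0, "tz": 4, "rx": 0, "ry": 0, "rz": 0, "claw": 1}
    - {"tx": 0, "ty": 0, "tz": 3, "rx": 0, "ry": 0, "rz": 0, "claw": 1}
    - {"tx": 0, "ty": 0, "tz": 0, "rx": 0, "ry": 0, "rz": 0, "claw": 1}

```text
time: 4.85
eef_pos: [0.5452, 0.14, 0.1388]
ee_rot: [0.001, -0.105, 0.994, -0.002]
force: [-1.2, -0.2, -0.5]
opening: 0.0854
```

```bash
python3 -c "
from h import *
to((.547,.1495,.11),1.796)"
```

```text
t 4.85 p [0.5452 0.14   0.1388] yang 1.7808 tilt 0.0055 open 0.0854 F [-1.2 -0.2 -0.5] j6 -1.665
shift cm [-0.36  0.91  2.87]
rot [-0.005  0.002 -0.015]
shift after turn [-0.38  0.89  2.88]
```

Request:
move_arm:
  moves:
    - {"tx": -0.4, "ty": 0.9, "tz": 0, "rx": -0.005, "ry": 0.002, "rz": -0.015, "claw": 1}
    - {"tx": 0, "ty": 0, "tz": 0, "rx": 0, "ry": 0, "rz": 0, "claw": 1}

```text
time: 5.05
eef_pos: [0.5479, 0.1485, 0.1409]
ee_rot: [0.0, -0.111, 0.994, 0.0]
force: [-0.5, 0.2, 0.7]
opening: 0.0854
```

```bash
python3 -c "
from h import *
to((.547,.1495,.11),1.796)"
```

```text
t 5.05 p [0.5479 0.1485 0.1409] yang 1.7926 tilt 0.001 open 0.0854 F [-0.5  0.2  0.7] j6 -1.667
shift cm [0.07 0.12 3.09]
rot [-0.     0.001 -0.003]
shift after turn [0.06 0.12 3.09]
```

Request:
move_arm:
  moves:
    - {"tx": 0.1, "ty": 0.15, "tz": 1.5, "rx": 0, "ry": 0, "rz": 0, "claw": 1}
    - {"tx": 0, "ty": 0.05, "tz": 1.5, "rx": 0, "ry": 0, "rz": 0, "claw": 1}
    - {"tx": 0, "ty": 0, "tz": 0, "rx": 0, "ry": 0, "rz": 0, "claw": 1}

```text
time: 5.35
eef_pos: [0.5494, 0.1507, 0.1133]
ee_rot: [0.004, -0.11, 0.994, 0.0]
force: [-0.1, -0.4, -0.4]
opening: 0.0856
```

```bash
python3 -c "
from h import *
to((.547,.1495,.11),1.796)"
```

```text
t 5.35 p [0.5494 0.1507 0.1133] yang 1.7922 tilt 0.0089 open 0.0856 F [-0.1 -0.4 -0.4] j6 -1.663
shift cm [ 0.27 -0.07  0.33]
rot [-0.001  0.009 -0.004]
shift after turn [ 0.26 -0.07  0.33]
```

Request:
move_arm:
  moves:
    - {"tx": 0.25, "ty": -0.1, "tz": 0.2, "rx": 0, "ry": 0.009, "rz": 0, "claw": 0}
    - {"tx": 0, "ty": 0, "tz": 0, "rx": 0, "ry": 0, "rz": 0, "claw": -0.4}
    - {"tx": 0, "ty": 0, "tz": 0, "rx": 0, "ry": 0, "rz": 0, "claw": -1}
    - {"tx": 0, "ty": 0, "tz": 0, "rx": 0, "ry": 0, "rz": 0, "claw": -1}
    - {"tx": 0, "ty": 0, "tz": 0, "rx": 0, "ry": 0, "rz": 0, "claw": -1}
    - {"tx": 0, "ty": 0, "tz": 0, "rx": 0, "ry": 0, "rz": 0, "claw": -1}
    - {"tx": 0, "ty": 0, "tz": 0, "rx": 0, "ry": 0, "rz": 0, "claw": -1}
  squeeze: 80

```text
time: 6.05
eef_pos: [0.547, 0.1509, 0.1118]
ee_rot: [-0.0, -0.111, 0.994, 0.001]
force: [0.9, 0.5, -0.4]
opening: 0.0125
```

```bash
python3 -c "
from h import *
to((.547,.1495,.11),1.796)"
```

```text
t 6.05 p [0.547  0.1509 0.1118] yang 1.7929 tilt 0.0014 open 0.0125 F [ 0.9  0.5 -0.4] j6 -1.664
shift cm [ 0.03 -0.13  0.18]
rot [ 0.001 -0.    -0.003]
shift after turn [ 0.03 -0.13  0.18]
```

Request:
move_arm:
  moves:
    - {"tx": 0, "ty": 0, "tz": 0, "rx": 0, "ry": 0, "rz": 0.12, "claw": -1}
    - {"tx": 0, "ty": 0, "tz": 0, "rx": 0, "ry": 0, "rz": 0.12, "claw": -1}
    - {"tx": 0, "ty": 0, "tz": 0, "rx": 0, "ry": 0, "rz": 0.12, "claw": -1}
    - {"tx": 0, "ty": 0, "tz": 0, "rx": 0, "ry": 0, "rz": 0.12, "claw": -1}

```text
time: 6.45
eef_pos: [0.547, 0.1522, 0.1117]
ee_rot: [-0.0, 0.135, 0.991, 0.001]
force: [1.3, 1.8, -0.6]
opening: 0.0127
```

```bash
python3 -c "
from h import *
to((.547,.1495,.11),.749);print(st()[0]['moment'])"
```

```text
t 6.45 p [0.547  0.1522 0.1117] yang 1.2995 tilt 0.0027 open 0.0127 F [ 1.3  1.8 -0.6] j6 -1.17
shift cm [-0.07 -0.26  0.17]
rot [ 0.002 -0.001  0.55 ]
shift after turn [-0.2  -0.19  0.17]
[ 0.05377275 -0.01513459  0.17950122]
```

Request:
move_arm:
  moves:
    - {"tx": 0, "ty": -0.1, "tz": 0, "rx": 0, "ry": 0, "rz": 0.12, "claw": -1}
    - {"tx": 0, "ty": -0.1, "tz": 0, "rx": 0, "ry": 0, "rz": 0.12, "claw": -1}
    - {"tx": 0, "ty": 0, "tz": 0, "rx": 0, "ry": 0, "rz": 0.12, "claw": -1}
    - {"tx": 0, "ty": 0, "tz": 0, "rx": 0, "ry": 0, "rz": 0.12, "claw": -1}
    - {"tx": 0, "ty": 0, "tz": 0, "rx": 0, "ry": 0, "rz": 0.05, "claw": -1}
    - {"tx": 0, "ty": 0, "tz": 0, "rx": 0, "ry": 0, "rz": 0, "claw": -1}

```text
time: 7.05
eef_pos: [0.5478, 0.1536, 0.1118]
ee_rot: [0.0, 0.401, 0.916, 0.004]
force: [0.6, 1.6, -0.3]
opening: 0.0129
```

```bash
python3 -c "
from h import *
to((.547,.1495,.11),.749);print(st()[0]['moment'])"
```

```text
t 7.05 p [0.5478 0.1536 0.1118] yang 0.7455 tilt 0.0085 open 0.0129 F [ 0.6  1.6 -0.3] j6 -0.618
shift cm [-0.25 -0.34  0.18]
rot [ 0.008 -0.003 -0.003]
shift after turn [-0.25 -0.34  0.18]
[-0.35662093  0.29998836  0.00866757]
```

Request:
move_arm:
  moves:
    - {"tx": 0, "ty": 0, "tz": 0, "rx": 0, "ry": 0, "rz": 0, "claw": -0.4}
    - {"tx": 0, "ty": 0, "tz": 0, "rx": 0, "ry": 0, "rz": 0, "claw": 0}
    - {"tx": 0, "ty": 0, "tz": 0, "rx": 0, "ry": 0, "rz": 0, "claw": 0.4}
    - {"tx": 0, "ty": 0, "tz": 0, "rx": 0, "ry": 0, "rz": 0, "claw": 0.4}
    - {"tx": 0, "ty": 0, "tz": 0, "rx": 0, "ry": 0, "rz": 0, "claw": 0.4}
    - {"tx": 0, "ty": 0, "tz": -3, "rx": 0, "ry": 0, "rz": 0, "claw": 0.4}
    - {"tx": 0, "ty": 0, "tz": -4, "rx": 0, "ry": 0, "rz": 0, "claw": 0.4}
    - {"tx": 0, "ty": 0, "tz": -4, "rx": 0, "ry": 0, "rz": 0, "claw": 0.4}
    - {"tx": 0, "ty": 0, "tz": 0, "rx": 0, "ry": 0, "rz": 0, "claw": 0.4}

```text
time: 7.95
eef_pos: [0.5464, 0.1519, 0.2242]
ee_rot: [-0.001, 0.399, 0.917, 0.003]
force: [-0.3, 0.0, 0.1]
opening: 0.0599
```

```bash
python3 -c "
from h import *
to((.461,.130,.22),1.796)
s=cams.snapshot('wrist');cv2.imwrite('pics/w2.png',s['image'][:,:,::-1])
[print(b) for b in blobs(s,.072,(0,180,80),(8,255,255),100)]
print(proj(s,(.461,.130,.072)))"
```

```text
t 7.95 p [0.5464 0.1519 0.2242] yang 0.7495 tilt 0.0067 open 0.0599 F [-0.3  0.   0.1] j6 -0.623
shift cm [ 4.21 -7.75  0.4 ]
rot [ 7.000e-03 -1.000e-03 -1.046e+00]
shift after turn [ 8.81 -0.23  0.42]
(array([195.3, 149.5]), [171, 125, 50, 50, 1928], array([0.4637, 0.1327, 0.072 ]))
(np.float64(190.93039075549524), np.float64(149.75162338257087))
```

View pics/w2.png

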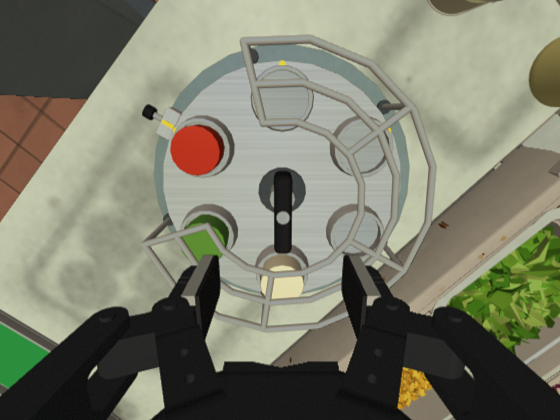

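Request:
move_arm:
  moves:
    - {"tx": 0, "ty": 0, "tz": 0, "rx": 0.007, "ry": 0, "rz": -0.12, "claw": 0.4}
    - {"tx": 0, "ty": 0, "tz": 0, "rx": 0, "ry": 0, "rz": -0.13, "claw": 0.4}
    - {"tx": 0, "ty": 0, "tz": 0, "rx": 0, "ry": 0, "rz": -0.13, "claw": 0.4}
    - {"tx": 0, "ty": 0, "tz": 0, "rx": 0, "ry": 0, "rz": -0.13, "claw": 0.4}
    - {"tx": 0, "ty": 0, "tz": 0, "rx": 0, "ry": 0, "rz": -0.13, "claw": 0.4}
    - {"tx": 0, "ty": 0, "tz": 0, "rx": 0, "ry": 0, "rz": -0.13, "claw": 0.4}
    - {"tx": 0, "ty": 0, "tz": 0, "rx": 0, "ry": 0, "rz": -0.13, "claw": 0.4}
    - {"tx": 0, "ty": 0, "tz": 0, "rx": 0, "ry": 0, "rz": -0.12, "claw": 0.4}
    - {"tx": 4.3, "ty": -0.1, "tz": 0, "rx": 0, "ry": 0, "rz": 0, "claw": 0.4}
    - {"tx": 4.2, "ty": -0.1, "tz": 0, "rx": 0, "ry": 0, "rz": 0, "claw": 0.4}
    - {"tx": 0, "ty": 0, "tz": 0, "rx": 0, "ry": 0, "rz": 0, "claw": 0.4}

```text
time: 9.1
eef_pos: [0.4512, 0.1274, 0.203]
ee_rot: [-0.02, -0.122, 0.992, 0.001]
force: [1.3, 0.3, 0.4]
opening: 0.0598
```

```bash
python3 -c "
from h import *
to((.463,.131,.13),1.796)
s=cams.snapshot('wrist');cv2.imwrite('pics/w3.png',s['image'][:,:,::-1])
[print(b) for b in blobs(s,.072,(0,180,80),(8,255,255),100)]
print(proj(s,(.461,.130,.072)))"
```

```text
t 9.1 p [0.4512 0.1274 0.203 ] yang 1.8144 tilt 0.0394 open 0.0598 F [1.3 0.3 0.4] j6 -1.709
shift cm [-1.51  0.02  7.25]
rot [ 0.006 -0.039  0.018]
shift after turn [-1.23  0.09  7.3 ]
(array([280.9, 220.8]), [257, 195, 49, 52, 1988], array([0.4612, 0.1304, 0.072 ]))
(array([551.5, 240.5]), [541, 218, 19, 40, 573], array([0.4222, 0.3651, 0.072 ]))
(np.float64(280.54241301750125), np.float64(220.45150699482932))
```

View pics/w3.png

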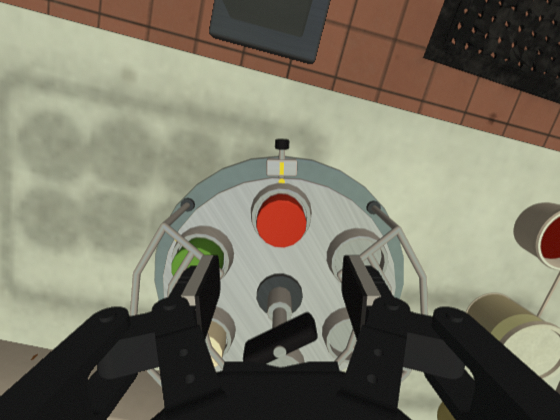

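Request:
move_arm:
  moves:
    - {"tx": 0, "ty": 0, "tz": 0, "rx": 0.006, "ry": -0.039, "rz": 0.018, "claw": 0.4}
    - {"tx": -1, "ty": 0.1, "tz": 3, "rx": 0, "ry": 0, "rz": 0, "claw": 0.4}
    - {"tx": 0, "ty": 0, "tz": 3, "rx": 0, "ry": 0, "rz": 0, "claw": 0.4}
    - {"tx": 0, "ty": 0, "tz": 0, "rx": 0, "ry": 0, "rz": 0, "claw": 0.4}

```text
time: 9.55
eef_pos: [0.4676, 0.1316, 0.1431]
ee_rot: [0.006, -0.112, 0.994, 0.0]
force: [-0.7, -0.2, -0.6]
opening: 0.0598
```

```bash
python3 -c "
from h import *
to((.461,.1304,.073),1.796)"
```

```text
t 9.55 p [0.4676 0.1316 0.1431] yang 1.7949 tilt 0.0111 open 0.0598 F [-0.7 -0.2 -0.6] j6 -1.684
shift cm [0.74 0.03 7.  ]
rot [-0.001  0.011 -0.001]
shift after turn [0.67 0.03 7.01]
```

Request:
move_arm:
  moves:
    - {"tx": 0.6, "ty": 0, "tz": 1, "rx": 0, "ry": 0.011, "rz": 0, "claw": 0.4}
    - {"tx": 0, "ty": 0, "tz": 1, "rx": 0, "ry": 0, "rz": 0, "claw": 0.4}
    - {"tx": 0, "ty": 0, "tz": 1, "rx": 0, "ry": 0, "rz": 0, "claw": 0.4}
    - {"tx": 0, "ty": 0, "tz": 0, "rx": 0, "ry": 0, "rz": 0, "claw": 0.4}

```text
time: 9.95
eef_pos: [0.464, 0.1305, 0.113]
ee_rot: [0.001, -0.112, 0.994, -0.0]
force: [-0.1, 0.3, -0.2]
opening: 0.0599
```

```bash
python3 -c "
from h import *
to((.461,.1304,.073),1.796)"
```

```text
t 9.95 p [0.464  0.1305 0.113 ] yang 1.7949 tilt 0.0021 open 0.0599 F [-0.1  0.3 -0.2] j6 -1.684
shift cm [0.3  0.06 4.  ]
rot [-0.001  0.002 -0.001]
shift after turn [0.29 0.06 4.  ]
```

Request:
move_arm:
  moves:
    - {"tx": 0.3, "ty": 0.05, "tz": 1, "rx": 0, "ry": 0.002, "rz": 0, "claw": 0.4}
    - {"tx": 0.05, "ty": 0, "tz": 1, "rx": 0, "ry": 0, "rz": 0, "claw": 0.4}
    - {"tx": 0.05, "ty": 0, "tz": 1, "rx": 0, "ry": 0, "rz": 0, "claw": 0.4}
    - {"tx": 0.05, "ty": 0, "tz": 0.8, "rx": 0, "ry": 0, "rz": 0, "claw": 0.4}
    - {"tx": 0, "ty": 0, "tz": 0, "rx": 0, "ry": 0, "rz": 0, "claw": 0.4}

```text
time: 10.45
eef_pos: [0.4599, 0.13, 0.0727]
ee_rot: [0.001, -0.112, 0.994, -0.001]
force: [0.2, -0.3, 0.1]
opening: 0.0595
```

```bash
python3 -c "
from h import *
to((.461,.1304,.073),1.796)
s=cams.snapshot('wrist');cv2.imwrite('pics/w4.png',s['image'][:,:,::-1])"
```

```text
t 10.45 p [0.4599 0.13   0.0727] yang 1.7949 tilt 0.0021 open 0.0595 F [ 0.2 -0.3  0.1] j6 -1.683
shift cm [-0.12  0.01 -0.03]
rot [-0.001  0.002 -0.001]
shift after turn [-0.12  0.01 -0.03]
```

View pics/w4.png

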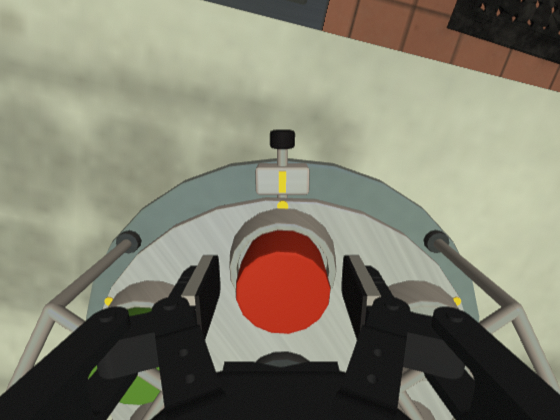

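Request:
move_arm:
  moves:
    - {"tx": -0.1, "ty": 0, "tz": 0, "rx": 0, "ry": 0, "rz": 0, "claw": 0}
    - {"tx": 0, "ty": 0, "tz": 0, "rx": 0, "ry": 0, "rz": 0, "claw": -1}
    - {"tx": 0, "ty": 0, "tz": 0, "rx": 0, "ry": 0, "rz": 0, "claw": -1}
    - {"tx": 0, "ty": 0, "tz": 0, "rx": 0, "ry": 0, "rz": 0, "claw": -1}
    - {"tx": 0, "ty": 0, "tz": 0, "rx": 0, "ry": 0, "rz": 0, "claw": -1}
  squeeze: 40

```text
time: 11.0
eef_pos: [0.462, 0.1306, 0.0742]
ee_rot: [0.002, -0.112, 0.994, -0.0]
force: [-0.6, 1.0, -0.7]
opening: 0.0421
```

Request:
move_arm:
  moves:
    - {"tx": 0, "ty": 0, "tz": -0.5, "rx": 0, "ry": 0, "rz": 0, "claw": -1}
    - {"tx": 0, "ty": 0, "tz": -1, "rx": 0, "ry": 0, "rz": 0, "claw": -1}
    - {"tx": 0, "ty": 0, "tz": -2, "rx": 0, "ry": 0, "rz": 0, "claw": -1}
    - {"tx": 0, "ty": 0, "tz": -3, "rx": 0, "ry": 0, "rz": 0, "claw": -1}
    - {"tx": 0, "ty": 0, "tz": -4, "rx": 0, "ry": 0, "rz": 0, "claw": -1}
    - {"tx": 0, "ty": 0, "tz": -2, "rx": 0, "ry": 0, "rz": 0, "claw": -1}
    - {"tx": 0, "ty": 0, "tz": 0, "rx": 0, "ry": 0, "rz": 0, "claw": -1}

```text
time: 11.7
eef_pos: [0.4617, 0.1304, 0.2079]
ee_rot: [0.003, -0.112, 0.994, -0.001]
force: [0.6, 0.0, -0.1]
opening: 0.0425
```

```bash
python3 -c "
from h import *
to((.617,-.317,.19),None)
s=cams.snapshot('wrist');cv2.imwrite('pics/w5.png',s['image'][:,:,::-1])"
```

```text
t 11.7 p [0.4617 0.1304 0.2079] yang 1.7948 tilt 0.0063 open 0.0425 F [ 0.6  0.  -0.1] j6 -1.683
shift cm [ -5.19 -47.07   1.92]
```

View pics/w5.png

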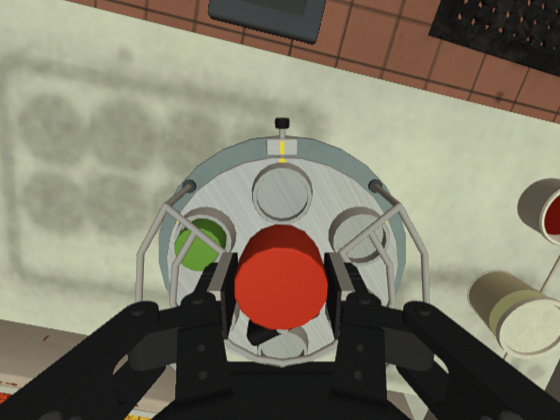

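Request:
move_arm:
  moves:
    - {"tx": 0, "ty": 0, "tz": 0, "rx": 0, "ry": 0.006, "rz": 0.12, "claw": -1}
    - {"tx": 0, "ty": 0, "tz": 0, "rx": 0, "ry": 0, "rz": 0.12, "claw": -1}
    - {"tx": 0, "ty": 0, "tz": 0, "rx": 0, "ry": 0, "rz": 0.12, "claw": -1}
    - {"tx": 0, "ty": 0, "tz": 0, "rx": 0, "ry": 0, "rz": 0.12, "claw": -1}
    - {"tx": 0, "ty": 0, "tz": 0, "rx": 0, "ry": 0, "rz": 0.12, "claw": -1}
    - {"tx": 0, "ty": 0, "tz": 0, "rx": 0, "ry": 0, "rz": 0.12, "claw": -1}
    - {"tx": 0, "ty": 0, "tz": 0, "rx": 0, "ry": 0, "rz": 0, "claw": -1}

```text
time: 12.45
eef_pos: [0.4557, 0.1294, 0.1963]
ee_rot: [-0.007, 0.259, 0.966, -0.004]
force: [0.3, -0.6, -0.6]
opening: 0.0422
```

```bash
python3 -c "
from h import *
to((.617,-.317,.19),1.05)"
```

```text
t 12.45 p [0.4557 0.1294 0.1963] yang 1.0464 tilt 0.0156 open 0.0422 F [ 0.3 -0.6 -0.6] j6 -0.935
shift cm [-36.32 -30.56   0.55]
rot [-0.011 -0.011 -0.004]
shift after turn [-36.2  -30.7    0.63]
```

Request:
move_arm:
  moves:
    - {"tx": -1.5, "ty": -1.2, "tz": 0, "rx": -0.011, "ry": -0.011, "rz": 0, "claw": -1}
    - {"tx": -3, "ty": -2.6, "tz": 0, "rx": 0, "ry": 0, "rz": 0, "claw": -1}
    - {"tx": -3.2, "ty": -2.7, "tz": 0, "rx": 0, "ry": 0, "rz": 0, "claw": -1}
    - {"tx": -3.2, "ty": -2.7, "tz": 0, "rx": 0, "ry": 0, "rz": 0, "claw": -1}
    - {"tx": -3.2, "ty": -2.7, "tz": 0, "rx": 0, "ry": 0, "rz": 0, "claw": -1}
    - {"tx": -3.2, "ty": -2.7, "tz": 0, "rx": 0, "ry": 0, "rz": 0, "claw": -1}
    - {"tx": -3.2, "ty": -2.7, "tz": 0, "rx": 0, "ry": 0, "rz": 0, "claw": -1}
    - {"tx": -3.2, "ty": -2.7, "tz": 0, "rx": 0, "ry": 0, "rz": 0, "claw": -1}
    - {"tx": -3.2, "ty": -2.7, "tz": 0, "rx": 0, "ry": 0, "rz": 0, "claw": -1}
    - {"tx": -3, "ty": -2.5, "tz": 0, "rx": 0, "ry": 0, "rz": 0, "claw": -1}
    - {"tx": -2, "ty": -1.7, "tz": 0, "rx": 0, "ry": 0, "rz": 0, "claw": -1}
    - {"tx": 0, "ty": 0, "tz": 0, "rx": 0, "ry": 0, "rz": 0, "claw": -1}

```text
time: 13.65
eef_pos: [0.6025, -0.2736, 0.177]
ee_rot: [-0.01, 0.236, 0.972, 0.001]
force: [0.1, 2.1, 0.2]
opening: 0.0426
```

```bash
python3 -c "
from h import *
to((.617,-.317,.10),1.05)
s=cams.snapshot('wrist');cv2.imwrite('pics/w6.png',s['image'][:,:,::-1])"
```

```text
t 13.65 p [ 0.6025 -0.2736  0.177 ] yang 1.0941 tilt 0.0198 open 0.0426 F [0.1 2.1 0.2] j6 -1.637
shift cm [-3.43 -3.18  7.64]
rot [-0.003 -0.02   0.044]
shift after turn [-3.41 -3.04  7.7 ]
```

View pics/w6.png

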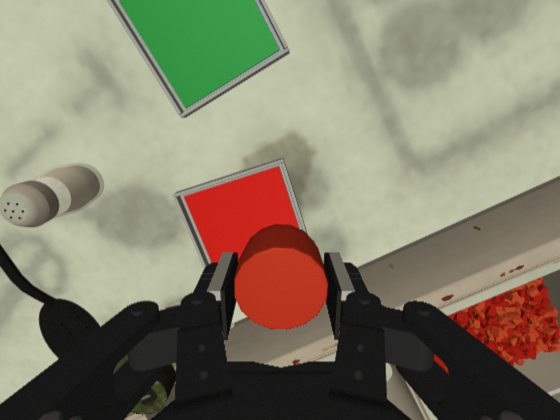

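Request:
move_arm:
  moves:
    - {"tx": 0, "ty": 0, "tz": 0, "rx": -0.003, "ry": -0.02, "rz": 0.044, "claw": -1}
    - {"tx": -1.7, "ty": -1.5, "tz": 1, "rx": 0, "ry": 0, "rz": 0, "claw": -1}
    - {"tx": -1.6, "ty": -1.4, "tz": 2, "rx": 0, "ry": 0, "rz": 0, "claw": -1}
    - {"tx": 0, "ty": 0, "tz": 2, "rx": 0, "ry": 0, "rz": 0, "claw": -1}
    - {"tx": 0, "ty": 0, "tz": 0, "rx": 0, "ry": 0, "rz": 0, "claw": -1}

```text
time: 14.2
eef_pos: [0.6141, -0.3068, 0.1213]
ee_rot: [-0.004, 0.251, 0.968, 0.003]
force: [-0.2, 0.9, -2.4]
opening: 0.0426
```

```bash
python3 -c "
from h import *
to((.617,-.317,.045),1.05)
s=cams.snapshot('top');print(ray(s,392,145,.1));cv2.imwrite('pics/t6.png',s['image'][100:300,280:480,::-1].repeat(3,0).repeat(3,1))"
```

```text
t 14.2 p [ 0.6141 -0.3068  0.1213] yang 1.063 tilt 0.0093 open 0.0426 F [-0.2  0.9 -2.4] j6 -1.644
shift cm [-0.81 -0.78  7.62]
rot [ 0.004 -0.009  0.013]
shift after turn [-0.76 -0.74  7.63]
[ 0.69712679 -0.29325875  0.1       ]
```

View pics/t6.png

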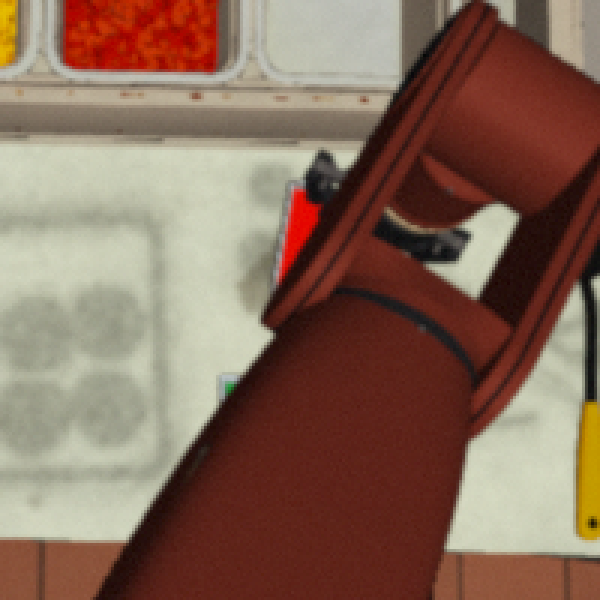

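Request:
move_arm:
  moves:
    - {"tx": -0.6, "ty": -0.7, "tz": 1.5, "rx": 0.004, "ry": -0.009, "rz": 0.013, "claw": -1}
    - {"tx": 0, "ty": 0, "tz": 2, "rx": 0, "ry": 0, "rz": 0, "claw": -1}
    - {"tx": 0, "ty": 0, "tz": 2, "rx": 0, "ry": 0, "rz": 0, "claw": -1}
    - {"tx": 0, "ty": 0, "tz": 0, "rx": 0, "ry": 0, "rz": 0, "claw": -1}

```text
time: 14.65
eef_pos: [0.6192, -0.3132, 0.0725]
ee_rot: [0.004, 0.254, 0.967, -0.001]
force: [0.2, 0.4, 0.1]
opening: 0.0426
```

```bash
python3 -c "
from h import *
to((.615,-.316,.042),1.05)
s=cams.snapshot('wrist');cv2.imwrite('pics/w7.png',s['image'][:,:,::-1])"
```

```text
t 14.65 p [ 0.6192 -0.3132  0.0725] yang 1.0575 tilt 0.0085 open 0.0426 F [0.2 0.4 0.1] j6 -1.64
shift cm [ 0.26 -0.44  3.05]
rot [-0.     0.009  0.008]
shift after turn [ 0.23 -0.45  3.05]
```

View pics/w7.png

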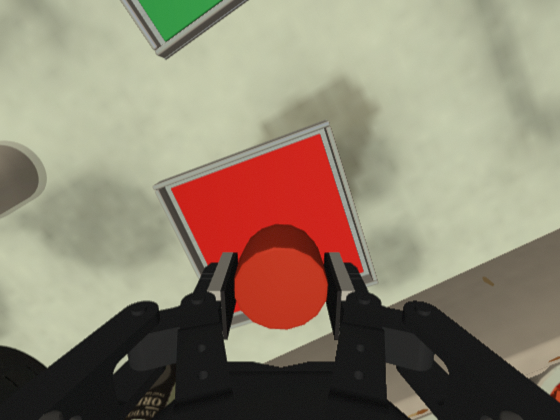

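```bash
python3 -c "
from h import *
s=cams.snapshot('wrist')
a=ray(s,155,187,.014);b=ray(s,374,275,.014);c=ray(s,327,124,.014);print(a,b,(a+b)/2,c,np.hypot(*(a-c)[:2]))"
```

```text
[ 0.55676901 -0.36510619  0.014     ] [ 0.67580956 -0.27540133  0.014     ] [ 0.61628928 -0.32025376  0.014     ] [ 0.57475294 -0.25885173  0.014     ] 0.10776562839974531
```

Request:
move_arm:
  moves:
    - {"tx": 0.2, "ty": -0.4, "tz": 1, "rx": 0, "ry": 0.009, "rz": 0.008, "claw": -1}
    - {"tx": 0, "ty": 0, "tz": 0.7, "rx": 0, "ry": 0, "rz": 0, "claw": -1}
    - {"tx": 0, "ty": 0, "tz": 0.5, "rx": 0, "ry": 0, "rz": 0, "claw": -1}
    - {"tx": 0, "ty": 0, "tz": 0, "rx": 0, "ry": 0, "rz": 0, "claw": -1}

```text
time: 15.15
eef_pos: [0.6199, -0.3183, 0.0576]
ee_rot: [0.005, 0.258, 0.966, -0.002]
force: [-0.5, 0.6, -1.5]
opening: 0.0421
```

```bash
python3 -c "
from h import *
to((.615,-.316,.042),1.05)"
```

```text
t 15.15 p [ 0.6199 -0.3183  0.0576] yang 1.0499 tilt 0.0113 open 0.0421 F [-0.5  0.6 -1.5] j6 -1.637
shift cm [ 0.56 -0.04  1.56]
rot [-0.001  0.011 -0.   ]
shift after turn [ 0.54 -0.04  1.56]
```

Request:
move_arm:
  moves:
    - {"tx": 0.4, "ty": 0, "tz": 0.5, "rx": 0, "ry": 0.012, "rz": 0, "claw": -1}
    - {"tx": 0, "ty": 0, "tz": 0.4, "rx": 0, "ry": 0, "rz": 0, "claw": -1}
    - {"tx": 0, "ty": 0, "tz": 0.2, "rx": 0, "ry": 0, "rz": 0, "claw": -1}
    - {"tx": 0, "ty": 0, "tz": 0, "rx": 0, "ry": 0, "rz": 0, "claw": -1}

```text
time: 15.55
eef_pos: [0.6161, -0.3163, 0.0456]
ee_rot: [-0.001, 0.258, 0.966, -0.0]
force: [-0.2, 0.6, -1.7]
opening: 0.0422
```

```bash
python3 -c "
from h import *
to((.615,-.316,.042),1.05)"
```

```text
t 15.55 p [ 0.6161 -0.3163  0.0456] yang 1.0497 tilt 0.0022 open 0.0422 F [-0.2  0.6 -1.7] j6 -1.637
shift cm [ 0.11 -0.03  0.36]
rot [-0.001 -0.002 -0.   ]
shift after turn [ 0.11 -0.03  0.36]
```

Request:
move_arm:
  moves:
    - {"tx": 0, "ty": 0, "tz": 0.3, "rx": 0, "ry": 0, "rz": 0, "claw": -1}
    - {"tx": 0, "ty": 0, "tz": 0.1, "rx": 0, "ry": 0, "rz": 0, "claw": -1}
    - {"tx": 0, "ty": 0, "tz": 0.05, "rx": 0, "ry": 0, "rz": 0, "claw": -1}

```text
time: 15.85
eef_pos: [0.6163, -0.3164, 0.041]
ee_rot: [-0.001, 0.258, 0.966, -0.0]
force: [0.5, -0.2, -0.6]
opening: 0.0419
```

```bash
python3 -c "
from h import *
to((.615,-.316,.041),1.05)"
```

```text
t 15.85 p [ 0.6163 -0.3164  0.041 ] yang 1.0498 tilt 0.0018 open 0.0419 F [ 0.5 -0.2 -0.6] j6 -1.637
shift cm [ 0.14 -0.03 -0.  ]
rot [-0.001 -0.001 -0.   ]
shift after turn [ 0.14 -0.03 -0.  ]
```

Request:
move_arm:
  moves:
    - {"tx": 0, "ty": 0, "tz": 0.1, "rx": 0, "ry": 0, "rz": 0, "claw": -1}
    - {"tx": 0, "ty": 0, "tz": 0.1, "rx": 0, "ry": 0, "rz": 0, "claw": -1}

```text
time: 16.05
eef_pos: [0.6164, -0.3164, 0.0407]
ee_rot: [-0.001, 0.257, 0.966, -0.0]
force: [-3.1, 2.0, 6.8]
opening: 0.0422
```

```bash
python3 -c "
from h import *
to((.615,-.316,.041),1.05)
s=cams.snapshot('scene');cv2.imwrite('pics/s7.png',s['image'][220:360,260:440,::-1].repeat(4,0).repeat(4,1))"
```

```text
t 16.05 p [ 0.6164 -0.3164  0.0407] yang 1.05 tilt 0.0022 open 0.0422 F [-3.1  2.   6.8] j6 -1.637
shift cm [ 0.15 -0.03 -0.02]
rot [-0.001 -0.002 -0.   ]
shift after turn [ 0.15 -0.03 -0.03]
```

View pics/s7.png

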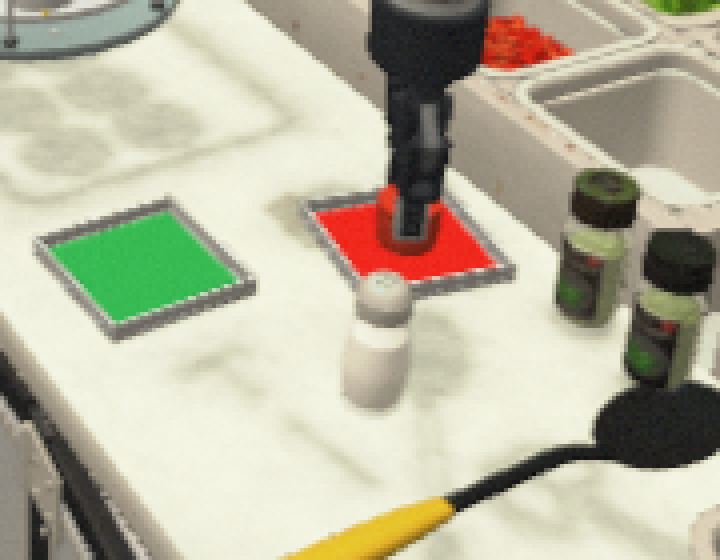

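Touching (6.8 N up), and the puck stands in the red dish. I'll release and rise straight up.

Request:
move_arm:
  moves:
    - {"tx": 0, "ty": 0, "tz": 0, "rx": 0, "ry": 0, "rz": 0, "claw": 0.4}
    - {"tx": 0, "ty": 0, "tz": 0, "rx": 0, "ry": 0, "rz": 0, "claw": 0.4}
    - {"tx": 0, "ty": 0, "tz": 0, "rx": 0, "ry": 0, "rz": 0, "claw": 0.4}
    - {"tx": 0, "ty": 0, "tz": 0, "rx": 0, "ry": 0, "rz": 0, "claw": 0.4}
    - {"tx": 0, "ty": 0, "tz": -1, "rx": 0, "ry": 0, "rz": 0, "claw": 0.4}
    - {"tx": 0, "ty": 0, "tz": -3, "rx": 0, "ry": 0, "rz": 0, "claw": 0.4}
    - {"tx": 0, "ty": 0, "tz": -4, "rx": 0, "ry": 0, "rz": 0, "claw": 0.4}
    - {"tx": 0, "ty": 0, "tz": -4, "rx": 0, "ry": 0, "rz": 0, "claw": 0.4}
    - {"tx": 0, "ty": 0, "tz": -4, "rx": 0, "ry": 0, "rz": 0, "claw": 0.4}
    - {"tx": 0, "ty": 0, "tz": 0, "rx": 0, "ry": 0, "rz": 0, "claw": 0.4}

```text
time: 17.1
eef_pos: [0.6162, -0.3161, 0.208]
ee_rot: [-0.002, 0.258, 0.966, -0.0]
force: [0.7, -0.6, 1.3]
opening: 0.0596
```

```bash
python3 -c "
from h import *
to((.547,.150,.22),.749)
s=cams.snapshot('wrist');cv2.imwrite('pics/w8.png',s['image'][:,:,::-1])"
```

```text
t 17.1 p [ 0.6162 -0.3161  0.208 ] yang 1.0499 tilt 0.0037 open 0.0596 F [ 0.7 -0.6  1.3] j6 -1.637
shift cm [29.2  36.98 -1.13]
rot [-0.002 -0.003  0.301]
shift after turn [38.85 26.67 -1.2 ]
```

View pics/w8.png

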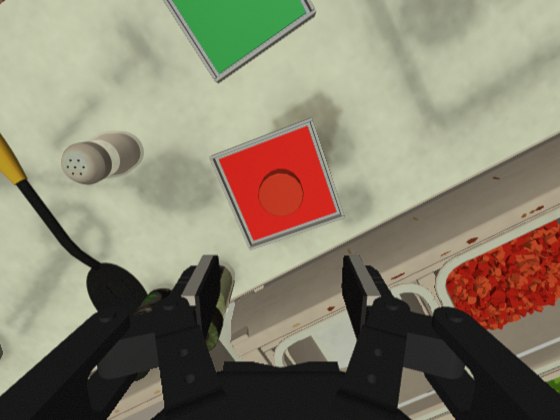

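Request:
move_arm:
  moves:
    - {"tx": 2.8, "ty": 3.5, "tz": -0.5, "rx": 0, "ry": 0, "rz": 0, "claw": 1}
    - {"tx": 2.8, "ty": 3.5, "tz": -0.5, "rx": 0, "ry": 0, "rz": 0, "claw": 1}
    - {"tx": 2.8, "ty": 3.5, "tz": 0, "rx": 0, "ry": 0, "rz": 0, "claw": 1}
    - {"tx": 2.8, "ty": 3.5, "tz": 0, "rx": 0, "ry": 0, "rz": 0, "claw": 1}
    - {"tx": 2.8, "ty": 3.5, "tz": 0, "rx": 0, "ry": 0, "rz": 0, "claw": 1}
    - {"tx": 2.8, "ty": 3.5, "tz": 0, "rx": 0, "ry": 0, "rz": 0, "claw": 1}
    - {"tx": 2.8, "ty": 3.5, "tz": 0, "rx": 0, "ry": 0, "rz": 0, "claw": 1}
    - {"tx": 2.8, "ty": 3.5, "tz": 0, "rx": 0, "ry": 0, "rz": 0, "claw": 1}
    - {"tx": 2.8, "ty": 3.5, "tz": 0, "rx": 0, "ry": 0, "rz": 0, "claw": 1}
    - {"tx": 2, "ty": 2.6, "tz": 0, "rx": 0, "ry": 0, "rz": 0, "claw": 1}
    - {"tx": 0, "ty": 0, "tz": 0, "rx": 0, "ry": 0, "rz": 0, "claw": 1}

```text
time: 18.25
eef_pos: [0.5385, 0.131, 0.2049]
ee_rot: [-0.013, 0.26, 0.965, 0.0]
force: [0.6, -0.2, 1.2]
opening: 0.0852
```

```bash
python3 -c "
from h import *
to((.547,.1505,.2),.749)"
```

```text
t 18.25 p [0.5385 0.131  0.2049] yang 1.0444 tilt 0.0263 open 0.0852 F [ 0.6 -0.2  1.2] j6 -0.956
shift cm [0.23 2.12 0.48]
rot [-0.01  -0.024  0.295]
shift after turn [0.85 1.95 0.49]
```

Request:
move_arm:
  moves:
    - {"tx": 0, "ty": 0, "tz": 0, "rx": -0.01, "ry": -0.025, "rz": 0.1, "claw": 1}
    - {"tx": 0, "ty": 0, "tz": 0, "rx": 0, "ry": 0, "rz": 0.1, "claw": 1}
    - {"tx": 0, "ty": 0, "tz": 0, "rx": 0, "ry": 0, "rz": 0.09, "claw": 1}
    - {"tx": 0.8, "ty": 1.9, "tz": 0, "rx": 0, "ry": 0, "rz": 0, "claw": 1}
    - {"tx": 0, "ty": 0, "tz": 0, "rx": 0, "ry": 0, "rz": 0, "claw": 1}

```text
time: 18.75
eef_pos: [0.5436, 0.1486, 0.1993]
ee_rot: [-0.003, 0.402, 0.916, -0.002]
force: [-0.7, -0.1, -0.9]
opening: 0.0857
```

```bash
python3 -c "
from h import *
to((.547,.1505,.111),.749)
s=cams.snapshot('wrist');cv2.imwrite('pics/w9.png',s['image'][:,:,::-1])"
```

```text
t 18.75 p [0.5436 0.1486 0.1993] yang 0.7443 tilt 0.0075 open 0.0857 F [-0.7 -0.1 -0.9] j6 -0.617
shift cm [-0.13  0.43  8.83]
rot [-0.006 -0.004 -0.005]
shift after turn [-0.09  0.38  8.83]
```

View pics/w9.png

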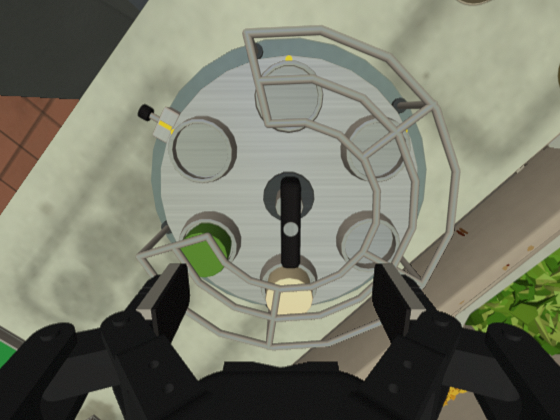

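Bar at (290,222), vertical in the image, table in position; I'll correct and descend in steps.

Request:
move_arm:
  moves:
    - {"tx": -0.1, "ty": 0.4, "tz": 1, "rx": -0.006, "ry": -0.004, "rz": -0.005, "claw": 1}
    - {"tx": 0, "ty": 0, "tz": 1.5, "rx": 0, "ry": 0, "rz": 0, "claw": 1}
    - {"tx": 0, "ty": 0, "tz": 1.5, "rx": 0, "ry": 0, "rz": 0, "claw": 1}
    - {"tx": 0, "ty": 0, "tz": 1, "rx": 0, "ry": 0, "rz": 0, "claw": 1}
    - {"tx": 0, "ty": 0, "tz": 0, "rx": 0, "ry": 0, "rz": 0, "claw": 1}

```text
time: 19.3
eef_pos: [0.5445, 0.1463, 0.1416]
ee_rot: [-0.002, 0.4, 0.917, -0.003]
force: [-1.3, -1.0, -0.2]
opening: 0.0855
```

```bash
python3 -c "
from h import *
to((.547,.1505,.111),.749)"
```

```text
t 19.3 p [0.5445 0.1463 0.1416] yang 0.7485 tilt 0.0068 open 0.0855 F [-1.3 -1.  -0.2] j6 -0.624
shift cm [0.13 0.49 3.05]
rot [-0.007 -0.002 -0.001]
shift after turn [0.13 0.47 3.06]
```

Request:
move_arm:
  moves:
    - {"tx": 0.1, "ty": 0.5, "tz": 0, "rx": -0.007, "ry": -0.002, "rz": 0, "claw": 1}
    - {"tx": 0, "ty": 0.1, "tz": 1.5, "rx": 0, "ry": 0, "rz": 0, "claw": 1}
    - {"tx": 0, "ty": 0, "tz": 1.4, "rx": 0, "ry": 0, "rz": 0, "claw": 1}
    - {"tx": 0, "ty": 0, "tz": 0, "rx": 0, "ry": 0, "rz": 0, "claw": 1}

```text
time: 19.7
eef_pos: [0.5488, 0.1513, 0.1104]
ee_rot: [0.001, 0.4, 0.917, 0.001]
force: [-0.4, -0.1, 0.1]
opening: 0.0854
```

```bash
python3 -c "
from h import *
to((.547,.1505,.111),.749)"
```

```text
t 19.7 p [0.5488 0.1513 0.1104] yang 0.7483 tilt 0.0019 open 0.0854 F [-0.4 -0.1  0.1] j6 -0.618
shift cm [ 0.07 -0.18 -0.06]
rot [ 0.002  0.001 -0.001]
shift after turn [ 0.07 -0.18 -0.06]
```

Request:
move_arm:
  moves:
    - {"tx": 0.1, "ty": -0.2, "tz": 0, "rx": 0, "ry": 0, "rz": 0, "claw": 0}
    - {"tx": 0, "ty": 0, "tz": 0, "rx": 0, "ry": 0, "rz": 0, "claw": -0.4}
    - {"tx": 0, "ty": 0, "tz": 0, "rx": 0, "ry": 0, "rz": 0, "claw": -1}
    - {"tx": 0, "ty": 0, "tz": 0, "rx": 0, "ry": 0, "rz": 0, "claw": -1}
    - {"tx": 0, "ty": 0, "tz": 0, "rx": 0, "ry": 0, "rz": 0, "claw": -1}
    - {"tx": 0, "ty": 0, "tz": 0, "rx": 0, "ry": 0, "rz": 0, "claw": -1}
    - {"tx": 0, "ty": 0, "tz": 0, "rx": 0, "ry": 0, "rz": 0, "claw": -1}
  squeeze: 80

```text
time: 20.4
eef_pos: [0.5489, 0.1525, 0.1115]
ee_rot: [0.003, 0.4, 0.917, 0.003]
force: [1.9, 1.5, -1.8]
opening: 0.0129
```

Request:
move_arm:
  moves:
    - {"tx": 0, "ty": 0, "tz": 0, "rx": 0, "ry": 0, "rz": 0.12, "claw": -1}
    - {"tx": 0, "ty": 0, "tz": 0, "rx": 0, "ry": 0, "rz": 0.12, "claw": -1}
    - {"tx": 0, "ty": 0, "tz": 0, "rx": 0, "ry": 0, "rz": 0.12, "claw": -1}
    - {"tx": 0, "ty": 0, "tz": 0, "rx": 0, "ry": 0, "rz": 0.12, "claw": -1}

```text
time: 20.8
eef_pos: [0.5494, 0.1528, 0.1115]
ee_rot: [0.003, 0.611, 0.791, 0.004]
force: [2.8, 0.4, -2.4]
opening: 0.0126
```

```bash
python3 -c "
from h import *
to((.547,.1505,.111),-.298);print(st()[0]['moment'])"
```

```text
t 20.8 p [0.5494 0.1528 0.1115] yang 0.2554 tilt 0.0098 open 0.0126 F [ 2.8  0.4 -2.4] j6 -0.125
shift cm [-0.16 -0.29  0.05]
rot [ 0.009 -0.004  0.553]
shift after turn [-0.29 -0.16  0.05]
[-0.17834073  0.2996577   0.17521464]
```

Request:
move_arm:
  moves:
    - {"tx": -0.1, "ty": -0.1, "tz": 0, "rx": 0, "ry": 0, "rz": 0.12, "claw": -1}
    - {"tx": 0, "ty": -0.1, "tz": 0, "rx": 0, "ry": 0, "rz": 0.12, "claw": -1}
    - {"tx": 0, "ty": 0, "tz": 0, "rx": 0, "ry": 0, "rz": 0.12, "claw": -1}
    - {"tx": 0, "ty": 0, "tz": 0, "rx": 0, "ry": 0, "rz": 0.12, "claw": -1}
    - {"tx": 0, "ty": 0, "tz": 0, "rx": 0, "ry": 0, "rz": 0.05, "claw": -1}
    - {"tx": 0, "ty": 0, "tz": 0, "rx": 0, "ry": 0, "rz": 0, "claw": -1}

```text
time: 21.4
eef_pos: [0.5502, 0.1528, 0.1116]
ee_rot: [0.002, 0.805, 0.593, 0.008]
force: [2.9, 1.7, -1.4]
opening: 0.0128
```

```bash
python3 -c "
from h import *
to((.547,.1505,.111),-.298);print(st()[0]['moment'])"
```

```text
t 21.4 p [0.5502 0.1528 0.1116] yang -0.3002 tilt 0.0156 open 0.0128 F [ 2.9  1.7 -1.4] j6 0.428
shift cm [-0.31 -0.23  0.05]
rot [ 0.012 -0.01  -0.002]
shift after turn [-0.31 -0.23  0.06]
[-0.14860076  0.69349946  0.05237265]
```

Request:
move_arm:
  moves:
    - {"tx": 0, "ty": 0, "tz": 0, "rx": 0, "ry": 0, "rz": 0, "claw": -0.4}
    - {"tx": 0, "ty": 0, "tz": 0, "rx": 0, "ry": 0, "rz": 0, "claw": 0}
    - {"tx": 0, "ty": 0, "tz": 0, "rx": 0, "ry": 0, "rz": 0, "claw": 0.4}
    - {"tx": 0, "ty": 0, "tz": 0, "rx": 0, "ry": 0, "rz": 0, "claw": 0.4}
    - {"tx": 0, "ty": 0, "tz": 0, "rx": 0, "ry": 0, "rz": 0, "claw": 0.4}
    - {"tx": 0, "ty": 0, "tz": -3, "rx": 0, "ry": 0, "rz": 0, "claw": 0.4}
    - {"tx": 0, "ty": 0, "tz": -4, "rx": 0, "ry": 0, "rz": 0, "claw": 0.4}
    - {"tx": 0, "ty": 0, "tz": -4, "rx": 0, "ry": 0, "rz": 0, "claw": 0.4}
    - {"tx": 0, "ty": 0, "tz": 0, "rx": 0, "ry": 0, "rz": 0, "claw": 0.4}

```text
time: 22.3
eef_pos: [0.5475, 0.1517, 0.2245]
ee_rot: [0.001, 0.803, 0.595, 0.006]
force: [1.7, -0.8, 0.3]
opening: 0.0599
```

```bash
python3 -c "
from h import *
to((.461,.130,.22),-.298)
s=cams.snapshot('wrist');cv2.imwrite('pics/w10.png',s['image'][:,:,::-1])
s=cams.snapshot('top');cv2.imwrite('pics/t10.png',s['image'][130:280,150:350,::-1].repeat(4,0).repeat(4,1))"
```

```text
t 22.3 p [0.5475 0.1517 0.2245] yang -0.2954 tilt 0.013 open 0.0599 F [ 1.7 -0.8  0.3] j6 0.423
shift cm [-4.6  -7.65  0.34]
rot [ 0.009 -0.009  0.003]
shift after turn [-4.62 -7.63  0.45]
```

View pics/w10.png

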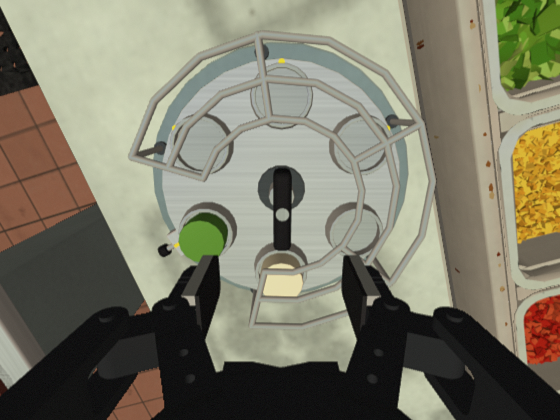

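Request:
move_arm:
  moves:
    - {"tx": 0, "ty": 0, "tz": -1, "rx": 0.009, "ry": -0.009, "rz": -0.13, "claw": 0.4}
    - {"tx": 0, "ty": 0, "tz": 0, "rx": 0, "ry": 0, "rz": -0.14, "claw": 0.4}
    - {"tx": 0, "ty": 0, "tz": 0, "rx": 0, "ry": 0, "rz": -0.14, "claw": 0.4}
    - {"tx": 0, "ty": 0, "tz": 0, "rx": 0, "ry": 0, "rz": -0.14, "claw": 0.4}
    - {"tx": 0, "ty": 0, "tz": 0, "rx": 0, "ry": 0, "rz": -0.14, "claw": 0.4}
    - {"tx": 0, "ty": 0, "tz": 0, "rx": 0, "ry": 0, "rz": -0.14, "claw": 0.4}
    - {"tx": 0, "ty": 0, "tz": 0, "rx": 0, "ry": 0, "rz": -0.14, "claw": 0.4}
    - {"tx": 0, "ty": 0, "tz": 0, "rx": 0, "ry": 0, "rz": -0.14, "claw": 0.4}
    - {"tx": 0, "ty": 0, "tz": 0, "rx": 0, "ry": 0, "rz": -0.14, "claw": 0.4}
    - {"tx": 0, "ty": 0, "tz": 0, "rx": 0, "ry": 0, "rz": -0.14, "claw": 0.4}
    - {"tx": 0, "ty": 0, "tz": 0, "rx": 0, "ry": 0, "rz": 0, "claw": 0.4}

```text
time: 23.5
eef_pos: [0.5331, 0.1496, 0.2062]
ee_rot: [-0.02, 0.208, 0.978, -0.008]
force: [0.1, 0.4, -0.6]
opening: 0.0598
```

```bash
python3 -c "
from h import *
to((.461,.130,.2),1.796)"
```

```text
t 23.5 p [0.5331 0.1496 0.2062] yang 1.1524 tilt 0.0438 open 0.0598 F [ 0.1  0.4 -0.6] j6 -1.02
shift cm [ 5.76 -4.71  0.95]
rot [-0.011 -0.043 -0.644]
shift after turn [ 7.47 -0.3   0.62]
```

View pics/t10.png

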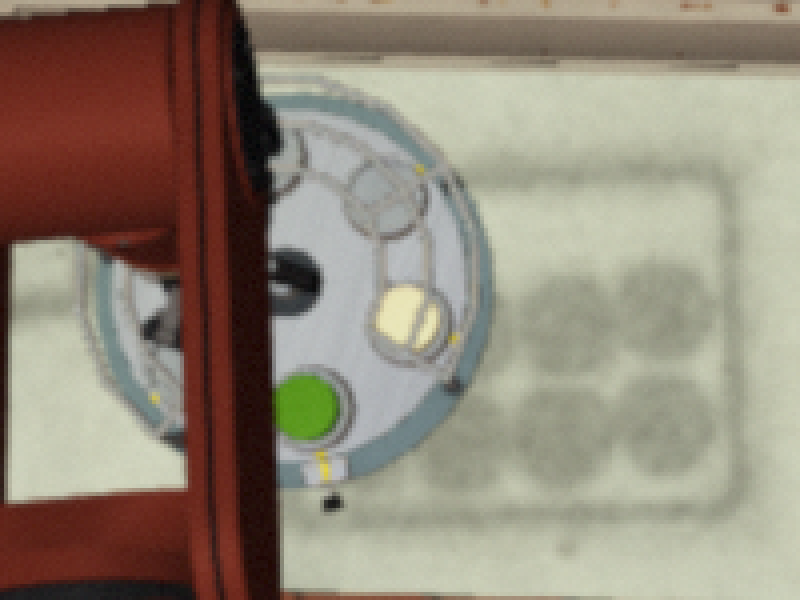

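Request:
move_arm:
  moves:
    - {"tx": 0, "ty": 0, "tz": 0, "rx": -0.011, "ry": -0.043, "rz": -0.12, "claw": 0.4}
    - {"tx": 0, "ty": 0, "tz": 0, "rx": 0, "ry": 0, "rz": -0.13, "claw": 0.4}
    - {"tx": 0, "ty": 0, "tz": 0, "rx": 0, "ry": 0, "rz": -0.13, "claw": 0.4}
    - {"tx": 0, "ty": 0, "tz": 0, "rx": 0, "ry": 0, "rz": -0.13, "claw": 0.4}
    - {"tx": 0, "ty": 0, "tz": 0, "rx": 0, "ry": 0, "rz": -0.1, "claw": 0.4}
    - {"tx": 3.7, "ty": -0.2, "tz": 0, "rx": 0, "ry": 0, "rz": 0, "claw": 0.4}
    - {"tx": 3, "ty": -0.1, "tz": 0, "rx": 0, "ry": 0, "rz": 0, "claw": 0.4}
    - {"tx": 0, "ty": 0, "tz": 0, "rx": 0, "ry": 0, "rz": 0, "claw": 0.4}

```text
time: 24.3
eef_pos: [0.4594, 0.1324, 0.1932]
ee_rot: [-0.011, -0.092, 0.996, -0.006]
force: [1.0, 1.0, -0.5]
opening: 0.0597
```

```bash
python3 -c "
from h import *
to((.461,.1304,.13),1.796)
s=cams.snapshot('wrist');cv2.imwrite('pics/w11.png',s['image'][:,:,::-1])
[print(b) for b in blobs(s,.072,(45,120,50),(80,255,255),400)]"
```

```text
t 24.3 p [0.4594 0.1324 0.1932] yang 1.7549 tilt 0.0249 open 0.0597 F [ 1.   1.  -0.5] j6 -1.628
shift cm [-0.26 -0.16  6.31]
rot [-0.01  -0.023 -0.041]
shift after turn [-0.11 -0.23  6.32]
(array([280.6, 211.5]), [255, 184, 52, 55, 2212], array([0.4611, 0.1307, 0.072 ]))
```

View pics/w11.png

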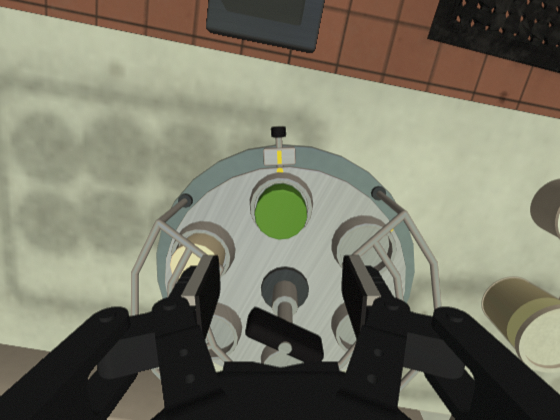

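Green puck at (281,211) → (0.461, 0.1307), as the red one was. Descend.

Request:
move_arm:
  moves:
    - {"tx": 0, "ty": -0.2, "tz": 0, "rx": -0.01, "ry": -0.023, "rz": -0.041, "claw": 0.4}
    - {"tx": 0, "ty": 0, "tz": 2, "rx": 0, "ry": 0, "rz": 0, "claw": 0.4}
    - {"tx": 0, "ty": 0, "tz": 2, "rx": 0, "ry": 0, "rz": 0, "claw": 0.4}
    - {"tx": 0, "ty": 0, "tz": 2, "rx": 0, "ry": 0, "rz": 0, "claw": 0.4}
    - {"tx": 0, "ty": 0, "tz": 1, "rx": 0, "ry": 0, "rz": 0, "claw": 0.4}
    - {"tx": 0, "ty": 0, "tz": 0, "rx": 0, "ry": 0, "rz": 0, "claw": 0.4}

```text
time: 24.95
eef_pos: [0.4662, 0.1312, 0.121]
ee_rot: [0.004, -0.106, 0.994, 0.0]
force: [-0.7, -0.3, 0.1]
opening: 0.0601
```

```bash
python3 -c "
from h import *
to((.461,.1306,.073),1.796)"
```

```text
t 24.95 p [0.4662 0.1312 0.121 ] yang 1.7829 tilt 0.0073 open 0.0601 F [-0.7 -0.3  0.1] j6 -1.672
shift cm [0.55 0.05 4.79]
rot [-0.     0.007 -0.013]
shift after turn [0.52 0.05 4.8 ]
```

Request:
move_arm:
  moves:
    - {"tx": 0.5, "ty": 0.05, "tz": 1, "rx": 0, "ry": 0.007, "rz": -0.013, "claw": 0.4}
    - {"tx": 0.05, "ty": 0, "tz": 1, "rx": 0, "ry": 0, "rz": 0, "claw": 0.4}
    - {"tx": 0, "ty": 0, "tz": 1, "rx": 0, "ry": 0, "rz": 0, "claw": 0.4}
    - {"tx": 0, "ty": 0, "tz": 0.8, "rx": 0, "ry": 0, "rz": 0, "claw": 0.4}
    - {"tx": 0, "ty": 0, "tz": 0, "rx": 0, "ry": 0, "rz": 0, "claw": 0.4}

```text
time: 25.45
eef_pos: [0.4622, 0.1308, 0.0816]
ee_rot: [0.001, -0.112, 0.994, -0.0]
force: [0.1, -0.0, 0.4]
opening: 0.0599
```

```bash
python3 -c "
from h import *
to((.461,.1306,.073),1.796)"
```

```text
t 25.45 p [0.4622 0.1308 0.0816] yang 1.7953 tilt 0.0027 open 0.0599 F [ 0.1 -0.   0.4] j6 -1.684
shift cm [0.13 0.01 0.86]
rot [-0.001  0.003 -0.001]
shift after turn [0.12 0.01 0.86]
```

Request:
move_arm:
  moves:
    - {"tx": 0.1, "ty": 0, "tz": 0.8, "rx": 0, "ry": 0.003, "rz": 0, "claw": 0.4}
    - {"tx": 0, "ty": 0, "tz": 0, "rx": 0, "ry": 0, "rz": 0, "claw": 0.2}
    - {"tx": 0, "ty": 0, "tz": 0, "rx": 0, "ry": 0, "rz": 0, "claw": -1}
    - {"tx": 0, "ty": 0, "tz": 0, "rx": 0, "ry": 0, "rz": 0, "claw": -1}
    - {"tx": 0, "ty": 0, "tz": 0, "rx": 0, "ry": 0, "rz": 0, "claw": -1}
    - {"tx": 0, "ty": 0, "tz": 0, "rx": 0, "ry": 0, "rz": 0, "claw": -1}
  squeeze: 40

```text
time: 26.05
eef_pos: [0.4624, 0.1308, 0.0745]
ee_rot: [0.001, -0.112, 0.994, -0.0]
force: [0.5, -0.0, -0.4]
opening: 0.0421
```

```bash
python3 -c "
from h import *
to((.461,.1306,.073),1.796)"
```

```text
t 26.05 p [0.4624 0.1308 0.0745] yang 1.7953 tilt 0.0018 open 0.0421 F [ 0.5 -0.  -0.4] j6 -1.683
shift cm [0.14 0.02 0.15]
rot [-0.001  0.002 -0.001]
shift after turn [0.14 0.02 0.15]
```

Request:
move_arm:
  moves:
    - {"tx": 0, "ty": 0, "tz": -0.5, "rx": 0, "ry": 0, "rz": 0, "claw": -1}
    - {"tx": 0, "ty": 0, "tz": -1, "rx": 0, "ry": 0, "rz": 0, "claw": -1}
    - {"tx": 0, "ty": 0, "tz": -2, "rx": 0, "ry": 0, "rz": 0, "claw": -1}
    - {"tx": 0, "ty": 0, "tz": -3, "rx": 0, "ry": 0, "rz": 0, "claw": -1}
    - {"tx": 0, "ty": 0, "tz": -4, "rx": 0, "ry": 0, "rz": 0, "claw": -1}
    - {"tx": 0, "ty": 0, "tz": -2, "rx": 0, "ry": 0, "rz": 0, "claw": -1}
    - {"tx": 0, "ty": 0, "tz": 0, "rx": 0, "ry": 0, "rz": 0, "claw": -1}

```text
time: 26.75
eef_pos: [0.4618, 0.1307, 0.2076]
ee_rot: [0.001, -0.112, 0.994, -0.0]
force: [0.3, -0.5, -1.2]
opening: 0.0421
```

Request:
move_arm:
  moves:
    - {"tx": 0, "ty": 0, "tz": 0, "rx": 0, "ry": 0.006, "rz": 0.12, "claw": -1}
    - {"tx": 0, "ty": 0, "tz": 0, "rx": 0, "ry": 0, "rz": 0.12, "claw": -1}
    - {"tx": 0, "ty": 0, "tz": 0, "rx": 0, "ry": 0, "rz": 0.12, "claw": -1}
    - {"tx": 0, "ty": 0, "tz": 0, "rx": 0, "ry": 0, "rz": 0.12, "claw": -1}
    - {"tx": 0, "ty": 0, "tz": 0, "rx": 0, "ry": 0, "rz": 0.12, "claw": -1}
    - {"tx": 0, "ty": 0, "tz": 0, "rx": 0, "ry": 0, "rz": 0.12, "claw": -1}
    - {"tx": 0, "ty": 0, "tz": 0, "rx": 0, "ry": 0, "rz": 0, "claw": -1}

```text
time: 27.45
eef_pos: [0.4594, 0.1304, 0.2035]
ee_rot: [-0.003, 0.259, 0.966, -0.002]
force: [-0.0, 0.7, -0.7]
opening: 0.042
```

```bash
python3 -c "
from h import *
to((.441,-.265,.19),1.05)
s=cams.snapshot('wrist');cv2.imwrite('pics/w12.png',s['image'][:,:,::-1])"
```

```text
t 27.45 p [0.4594 0.1304 0.2035] yang 1.047 tilt 0.0071 open 0.042 F [-0.   0.7 -0.7] j6 -0.935
shift cm [-18.18 -35.15   1.44]
rot [-0.005 -0.005 -0.003]
shift after turn [-18.07 -35.21   1.35]
```

View pics/w12.png

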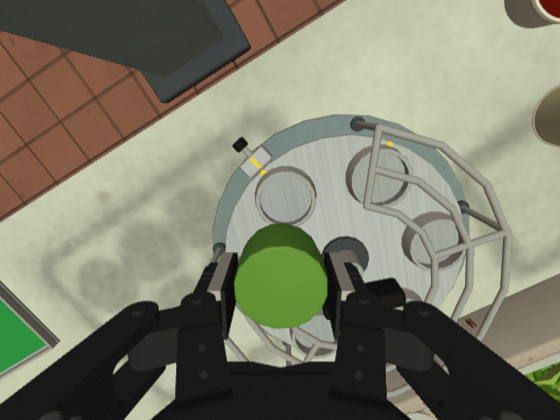

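Request:
move_arm:
  moves:
    - {"tx": -0.8, "ty": -1.6, "tz": 0, "rx": -0.005, "ry": -0.005, "rz": 0, "claw": -1}
    - {"tx": -1.6, "ty": -3.2, "tz": 0, "rx": 0, "ry": 0, "rz": 0, "claw": -1}
    - {"tx": -1.9, "ty": -3.7, "tz": 0, "rx": 0, "ry": 0, "rz": 0, "claw": -1}
    - {"tx": -1.9, "ty": -3.7, "tz": 0, "rx": 0, "ry": 0, "rz": 0, "claw": -1}
    - {"tx": -1.9, "ty": -3.7, "tz": 0, "rx": 0, "ry": 0, "rz": 0, "claw": -1}
    - {"tx": -1.9, "ty": -3.7, "tz": 0, "rx": 0, "ry": 0, "rz": 0, "claw": -1}
    - {"tx": -1.9, "ty": -3.7, "tz": 0, "rx": 0, "ry": 0, "rz": 0, "claw": -1}
    - {"tx": -1.9, "ty": -3.7, "tz": 0, "rx": 0, "ry": 0, "rz": 0, "claw": -1}
    - {"tx": -1.6, "ty": -3.2, "tz": 0, "rx": 0, "ry": 0, "rz": 0, "claw": -1}
    - {"tx": -1, "ty": -2, "tz": 0, "rx": 0, "ry": 0, "rz": 0, "claw": -1}
    - {"tx": 0, "ty": 0, "tz": 0, "rx": 0, "ry": 0, "rz": 0, "claw": -1}

```text
time: 28.6
eef_pos: [0.4451, -0.2436, 0.1985]
ee_rot: [-0.001, 0.236, 0.972, 0.0]
force: [0.4, 0.5, 0.1]
opening: 0.0421
```

```bash
python3 -c "
from h import *
to((.441,-.265,.11),1.05)"
```

```text
t 28.6 p [ 0.4451 -0.2436  0.1985] yang 1.0946 tilt 0.0026 open 0.0421 F [0.4 0.5 0.1] j6 -1.75
shift cm [-0.64 -2.09  8.85]
rot [-0.    -0.003  0.045]
shift after turn [-0.71 -2.06  8.85]
```

Request:
move_arm:
  moves:
    - {"tx": -0.6, "ty": -2, "tz": 1, "rx": 0, "ry": -0.003, "rz": 0.045, "claw": -1}
    - {"tx": 0, "ty": 0, "tz": 2, "rx": 0, "ry": 0, "rz": 0, "claw": -1}
    - {"tx": 0, "ty": 0, "tz": 3, "rx": 0, "ry": 0, "rz": 0, "claw": -1}
    - {"tx": 0, "ty": 0, "tz": 3, "rx": 0, "ry": 0, "rz": 0, "claw": -1}
    - {"tx": 0, "ty": 0, "tz": 2, "rx": 0, "ry": 0, "rz": 0, "claw": -1}
    - {"tx": 0, "ty": 0, "tz": 0, "rx": 0, "ry": 0, "rz": 0, "claw": -1}

```text
time: 29.2
eef_pos: [0.4413, -0.261, 0.0843]
ee_rot: [0.0, 0.251, 0.968, 0.001]
force: [0.1, 0.9, -1.0]
opening: 0.0423
```

```bash
python3 -c "
from h import *
to((.441,-.265,.041),1.05)
s=cams.snapshot('wrist');cv2.imwrite('pics/w13.png',s['image'][:,:,::-1])"
```

```text
t 29.2 p [ 0.4413 -0.261   0.0843] yang 1.063 tilt 0.0018 open 0.0423 F [ 0.1  0.9 -1. ] j6 -1.753
shift cm [-0.17 -0.37  4.32]
rot [0.002 0.    0.013]
shift after turn [-0.17 -0.36  4.33]
```

View pics/w13.png

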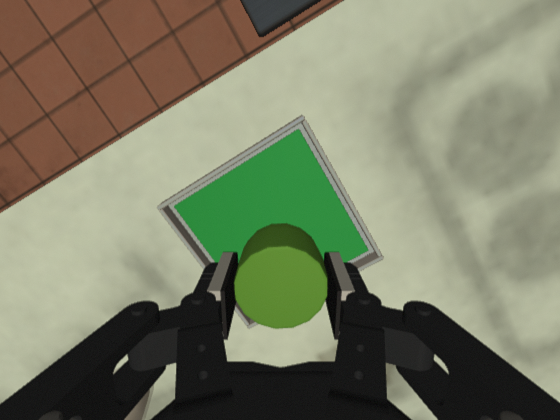

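Puck is above the green dish (corners at (160,207), (303,117), (381,257)), consistent with the aim. Lower it.

Request:
move_arm:
  moves:
    - {"tx": -0.2, "ty": -0.35, "tz": 1, "rx": 0.002, "ry": 0, "rz": 0.013, "claw": -1}
    - {"tx": 0, "ty": 0, "tz": 1, "rx": 0, "ry": 0, "rz": 0, "claw": -1}
    - {"tx": 0, "ty": 0, "tz": 0.8, "rx": 0, "ry": 0, "rz": 0, "claw": -1}
    - {"tx": 0, "ty": 0, "tz": 0.5, "rx": 0, "ry": 0, "rz": 0, "claw": -1}
    - {"tx": 0, "ty": 0, "tz": 0, "rx": 0, "ry": 0, "rz": 0, "claw": -1}

```text
time: 29.75
eef_pos: [0.4449, -0.2668, 0.054]
ee_rot: [0.004, 0.256, 0.967, -0.002]
force: [0.0, 0.0, -0.1]
opening: 0.0419
```

```bash
python3 -c "
from h import *
a=to((.441,-.265,.041),1.05)"
```

```text
t 29.75 p [ 0.4449 -0.2668  0.054 ] yang 1.0522 tilt 0.0085 open 0.0419 F [ 0.   0.  -0.1] j6 -1.744
shift cm [ 0.44 -0.03  1.3 ]
rot [-0.002  0.008  0.002]
shift after turn [ 0.43 -0.04  1.3 ]
```

Request:
move_arm:
  moves:
    - {"tx": 0.4, "ty": 0, "tz": 0.4, "rx": -0.002, "ry": 0.009, "rz": 0, "claw": -1}
    - {"tx": 0, "ty": 0, "tz": 0.4, "rx": 0, "ry": 0, "rz": 0, "claw": -1}
    - {"tx": 0, "ty": 0, "tz": 0.2, "rx": 0, "ry": 0, "rz": 0, "claw": -1}
    - {"tx": 0, "ty": 0, "tz": 0.1, "rx": 0, "ry": 0, "rz": 0, "claw": -1}

```text
time: 30.15
eef_pos: [0.4416, -0.2652, 0.0429]
ee_rot: [0.0, 0.256, 0.967, 0.0]
force: [0.5, 0.9, 1.2]
opening: 0.0422
```

```bash
python3 -c "
from h import *
a=to((.441,-.265,.041),1.05)"
```

```text
t 30.15 p [ 0.4416 -0.2652  0.0429] yang 1.0521 tilt 0.0004 open 0.0422 F [0.5 0.9 1.2] j6 -1.747
shift cm [ 0.06 -0.01  0.19]
rot [ 0.    -0.     0.002]
shift after turn [ 0.06 -0.01  0.19]
```

Request:
move_arm:
  moves:
    - {"tx": 0, "ty": 0, "tz": 0.1, "rx": 0, "ry": 0, "rz": 0, "claw": -1}
    - {"tx": 0, "ty": 0, "tz": 0.1, "rx": 0, "ry": 0, "rz": 0, "claw": -1}

```text
time: 30.35
eef_pos: [0.4417, -0.2653, 0.0409]
ee_rot: [0.0, 0.256, 0.967, 0.0]
force: [-0.2, 1.3, 0.1]
opening: 0.042
```

```bash
python3 -c "
from h import *
a=to((.441,-.265,.041),1.05)"
```

```text
t 30.35 p [ 0.4417 -0.2653  0.0409] yang 1.052 tilt 0.0005 open 0.042 F [-0.2  1.3  0.1] j6 -1.747
shift cm [ 0.08 -0.01 -0.01]
rot [0.    0.    0.002]
shift after turn [ 0.08 -0.01 -0.01]
```

Request:
move_arm:
  moves:
    - {"tx": 0, "ty": 0, "tz": 0.05, "rx": 0, "ry": 0, "rz": 0, "claw": -1}
    - {"tx": 0, "ty": 0, "tz": 0.1, "rx": 0, "ry": 0, "rz": 0, "claw": -1}

```text
time: 30.55
eef_pos: [0.4419, -0.2654, 0.0407]
ee_rot: [-0.0, 0.256, 0.967, 0.0]
force: [-4.8, 3.5, 14.0]
opening: 0.0424
```

Contact (14 N). Release and rise.

Request:
move_arm:
  moves:
    - {"tx": 0, "ty": 0, "tz": 0, "rx": 0, "ry": 0, "rz": 0, "claw": 0.4}
    - {"tx": 0, "ty": 0, "tz": 0, "rx": 0, "ry": 0, "rz": 0, "claw": 0.4}
    - {"tx": 0, "ty": 0, "tz": 0, "rx": 0, "ry": 0, "rz": 0, "claw": 0.4}
    - {"tx": 0, "ty": 0, "tz": 0, "rx": 0, "ry": 0, "rz": 0, "claw": 0.4}
    - {"tx": 0, "ty": 0, "tz": -1, "rx": 0, "ry": 0, "rz": 0, "claw": 0.4}
    - {"tx": 0, "ty": 0, "tz": -3, "rx": 0, "ry": 0, "rz": 0, "claw": 0.4}
    - {"tx": 0, "ty": 0, "tz": -4, "rx": 0, "ry": 0, "rz": 0, "claw": 0.4}
    - {"tx": 0, "ty": 0, "tz": -4, "rx": 0, "ry": 0, "rz": 0, "claw": 0.4}
    - {"tx": 0, "ty": 0, "tz": -4, "rx": 0, "ry": 0, "rz": 0, "claw": 0.4}
    - {"tx": 0, "ty": 0, "tz": -2, "rx": 0, "ry": 0, "rz": 0, "claw": 0.4}
    - {"tx": 0, "ty": 0, "tz": 0, "rx": 0, "ry": 0, "rz": 0, "claw": 0.4}

```text
time: 31.65
eef_pos: [0.4411, -0.2648, 0.2306]
ee_rot: [-0.0, 0.256, 0.967, 0.0]
force: [0.6, -0.2, 1.1]
opening: 0.0596
```

```bash
python3 -c "
from h import *
to()
s=cams.snapshot('wrist');cv2.imwrite('pics/w14.png',s['image'][:,:,::-1])
s=cams.snapshot('top');cv2.imwrite('pics/t14.png',s['image'][:,:,::-1])
s=cams.snapshot('scene');cv2.imwrite('pics/s14.png',s['image'][170:345,200:440,::-1].repeat(3,0).repeat(3,1))"
```

```text
t 31.65 p [ 0.4411 -0.2648  0.2306] yang 1.0522 tilt 0.0008 open 0.0596 F [ 0.6 -0.2  1.1] j6 -1.747
```

View pics/w14.png

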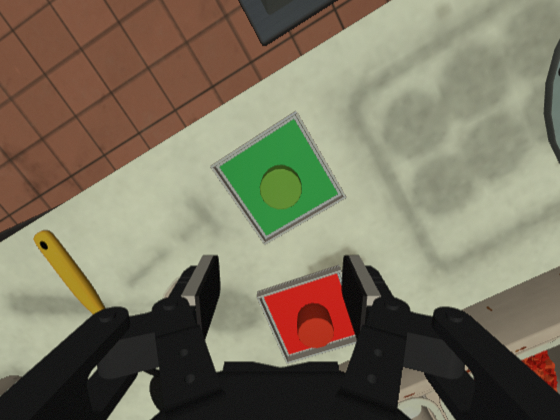

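View pics/t14.png

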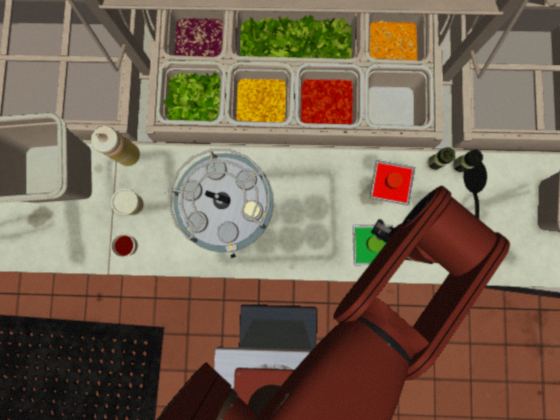

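View pics/s14.png

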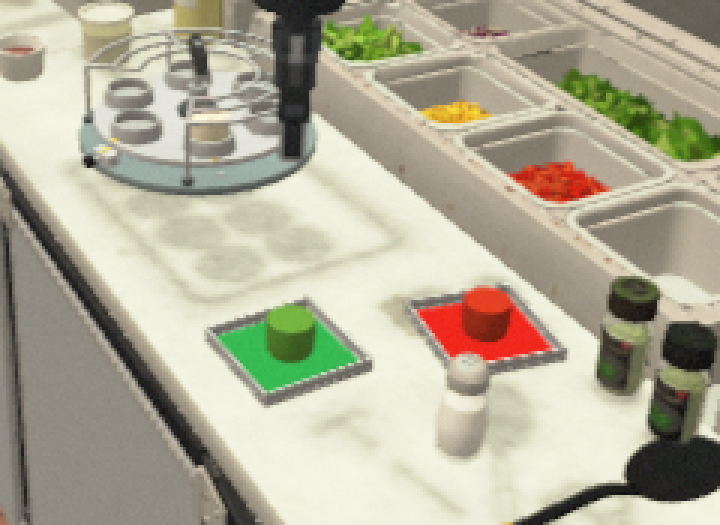

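Both pucks stand centred in their dishes: green at wrist pixel (281,188), red at (316,328). The white puck is one place before the opening at top-view pixel (252,210), and the bystanders look where they were. Handing in.

```bash
python3 -c "
from station import bot
print(bot.close_job())"
```

```text
the job is handed in; nothing more can be done
None
```

I turned the table two clicks clockwise with the bar. After the first click I put the red puck in the red dish, and after the second the green puck in the green dish. Each puck was lowered until the wrist force showed contact (about 7 N and 14 N) before I let go. The job was handed in after about 32 s of the 72 s; no verdict is reported.

What the last pictures from all three cameras showed:
- **Pucks:** red and green both stand upright near the centre of their own dishes.
- **White puck:** it sits in its mould one place before the opening, judged by eye; I did not measure it against the 12 mm limit.
- **Table:** it looks seated in its second position.
- **Bystanders:** the salt shaker, sauce cup and lidded cup look unmoved. I compared them by eye only, without re-measuring.
- **Arm:** it was clear of everything, about 0.23 m up.

The wrist-camera and top-camera measurements agreed to within about 3 mm for the red dish, the table axis and the opening. No check failed.

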